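# Put the finished spindles away in the drawer rack

### The arm

A 6-joint arm with a two-finger parallel gripper is mounted at the origin on the work surface. World frame = base frame: x ahead of the robot, y to its left, z up, the work surface at z = 0. Lengths are in mm, angles in rad, forces in N, time in s.
With the tool pointing down it reaches from about 150 to 775 mm from the base axis. Payload 6.1 kg.
Tool frame: the origin (TCP) lies on the centre line of the jaws, within the pads' length; the fingertips stand 19 mm ahead of it and the grasp point (between the pads) is the TCP (arm.tip_reach is the distance from the TCP to the fingertips, in mm); z points along the fingers, y is the line along which they close (so a half turn about z gives the same grasp; the last joint's range is limited). The gripper opens to 85 mm and grips with 20 to 120 N. Pads are 22 mm wide; open, the fingers measure 114 mm over their backs; the gripper's body (76 mm by 85 mm) begins 54 mm behind the grasp point. The pads swing forward as they close: fully open they stand 13 mm farther back than shut.
Start: joints at [1.127, 0.126, -0.04, 1.405, 0, 1.571], TCP at [225.413, 474.128, 250.295] pointing down, gripper open.
Joint ranges: [-2.72, 2.72], [-0.95, 1.95], [-1.27, 1.35], [-1.78, 2.02], [-1.46, 1.47], [-3.14, 3.14]. Speed limits (rad/s): [2.39, 2.39, 3.01, 3.14, 3.14, 3.14].

### API

Orientations are given as a rotation vector (axis times angle).
In Python, from workcell import arm, vision, order gives the robot as it stands.
- The arm moves only by the tool drive_tool, never from a script. Its argument "motion" is text: rows parted by semicolons, each of 6 numbers parted by spaces: the shift along the tool's x, y, z as a fraction of full scale, then the turn, a rotation vector about the tool's x, y, z as a fraction of full scale. In form: tx ty tz wx wy wz; .... A call has exactly 10 rows; each row is the pose to reach, as a shift and turn from the pose commanded when the call began, along the tool's axes at that moment, turning the shorter way round; what a row does not reach only later rows make up. Full scale, the value 1, is 0.2 m for a shift and 180 degrees for a turn. A row lasts 1/10 s, in which the tool goes at most 50 mm and 8.59 degrees, less where a joint would pass 70% of its speed; a pose out of reach is approached as far as the arm can. A call with a number of a shift or a turn outside -1 to 1 is refused whole. A call with a gripper value outside its range is refused whole. "jaw" is the opening, from -1 (shut) to 1 (fully open), set as the call begins (left out, the last holds). The fingers move at their own pace and stop on an object; "grip_force" is the grip in N (left out, the last holds). Time passes only in rows, so rows that repeat a pose let the fingers close, or fill a call up. It gives the time, the measured TCP pose, the force, the opening and the grip force at its end, in the units of the state.
- arm.get_obs(): the state, without advancing time (a new reading comes with each control period).
- vision.capture(name): name is "scene" or "top" or "wrist"; returns (picture, depth): 400x640x3 uint8, red, green, blue; 400x640 float32, mm along the optical axis (not along the pixel's ray), 0 where there is no reading.
- vision.calibration(name): a dict with "intrinsics" (3x3 intrinsics, pixels), "T" (4x4, takes a point from camera to world coordinates). Camera axes: x right, y up, looking along -z (the intrinsics and any distortion apply to the point x, -y, -z); pixel columns grow to the right and rows downward; lengths in mm; the calibration is good to about 2 mm. A picture is of the moment at which its call begins: read the wrist's pose just before it. calibration takes no time and is no camera call; for the wrist camera it gives the pose at the moment of the call.
- order.hand_in(): hands the job in; it is judged then, once.
Trained networks look in the newest picture that a camera, given by its name, has taken for a name from the list of things; names that differ only in an ending like _2 or _b are one class to them, and where a whole thing is asked for, a point or a joint stands for the part that bears it (a point fixed in the world has none). Each returns a list of dicts, best first, with "confidence" (0 to 1); they miss things now and then, are a little off and sometimes report something else, mostly with a low value. They report only what shows in the picture. A call takes as long as a camera call. They do not tell look-alikes from the thing itself.
- vision.cut_out(camera, name): "mask" (400x640 bool, what is visible of it) and "xy" ([column, row] as shares, 0 to 1, of the picture: columns of its width, rows of its height, amid what is visible of it).
- vision.spot_point(camera, name): "xy" ([column, row] as shares, 0 to 1, of the picture: columns of its width, rows of its height: a listed point, or the origin of a listed thing).
The state is a dict: "clock": time; "qpos": joint angles; "qvel": joint speeds; "joint_torque": joint torques, N m; "position": TCP position; "orientation": TCP orientation; "force": force on the tool from outside, world axes, zero at the start; "moment": the same for the moment, N m; "width": finger opening in mm; "grip_force": force on a finger pad.
Only numpy, scipy, OpenCV 4.12 (cv2) and the standard library are available. Lean on these libraries where they do the work, as an engineer would, in place of code of your own. Each camera call takes 0.05 s, during which the arm holds its last target. There are 200 camera calls.

### The job

Put the finished spindles away in the cabinet's top drawer: pull that drawer all the way out to its stop, draw the vise jaw open by its upright handle before you lift out the spindle it holds, and lay that spindle and every spindle on the green surface plate in free notches of the drawer's rack, one to a notch, each lying along the drawer across both rails. Once all of them (and any that was there before) lie properly down in their notches, push the drawer fully shut, and leave the empty vise fully shut too; do not knock over the oil bottle.

Things in the scene. Friction and masses are not known exactly. Their poses are not given: they have to be found in the camera images.
- cabinet: grey steel cabinet, 300 mm wide (y), 240 mm deep (x), 170 mm high, fixed, standing on the bench left of centre with its front (-x) towards the robot. Origin at the centre of its underside. It has two drawers, each with a bar handle; the lower one is locked
- drawer (a joint): the cabinet's top drawer: 0 when shut, 0.165 m when out at its stop. It runs on slides, takes about 2 to 5 N and stays where it is left. Its floor is 90 mm above the bench
- drawer_handle (a point): middle of the top drawer's bar handle, a level round bar 11 mm thick and 120 mm long, 35 mm in front of the drawer front (29 mm free behind it; a stem 51 mm either side), 29 mm below the cabinet's top. It moves with the drawer. Axes: x into the cabinet (the drawer opens along -x), y along the bar, z up
- rack (a point): middle of the rack in the top drawer, where the axis of a properly laid spindle lies; it moves with the drawer. Axes: x into the cabinet, y along the rack, z up. Two beech rails 10 mm thick at x = -34 and 34 mm (58 mm free between), each with 5 notches at y = -96, -48, 0, 48, 96 mm. A spindle lies along x, its square between the rails, a journal in each of two facing notches
- rack_end (a point): top of the rack's last tooth, between its rails, at x = 0, y = +120, z = +8 mm from point rack. Notches: flat bottom 8 mm wide, 7 mm below point rack, 45 degree sides up to 8 mm above it, 38 mm wide at the top. Drawer floor 21 mm below point rack; side walls 134 mm either side of it, 21 mm above it. With the drawer at its stop point rack is 73 mm in front of the cabinet, whose top is 59 mm above it
- jaw (a joint): moving jaw of the red machine vise on the right of the bench: 0 when clamped on the spindle, 0.030 m when fully open, -0.005 m when shut with no spindle in it. The vise's quick release is tripped, so jaw, screw and handle draw straight out together without turning; they slide stiffly, at about 6 to 9 N, and stay where they are left
- jaw_handle (a point): point on the vise's handle, an upright steel rod 10 mm in diameter at the front of the vise, 23 mm under the middle of the 14 mm ball on its top end. Its hub ends 40 mm below this point, the jaw tops are 29 mm below it. It moves with the jaw. Axes: x from the handle to the vise (the jaw opens along -x), y along the jaws, z up
- vise_seat (a point): where the clamped spindle's centre is (within 12 mm in y); axes as for the jaw handle; fixed. The spindle lies along y on a fixed steel bar 14 mm wide, whose top is 11 mm below this point. The jaws are 100 mm wide with level tops 3 mm below this point, so the spindle's square stands 14 mm proud; the fixed jaw (+x side) is 44 mm thick at its top, the moving one 28 mm
- plate: green-sided cast-iron surface plate, 250 x 250 mm, fixed; its flat dark top is 50 mm above the bench. Origin at the centre of its underside, x and y along its edges. A small brass fitting (22 mm wide, 26 mm tall) stands at its middle: no part of the job
- spindle_v: steel spindle, 110 mm long over all: a square middle 22 x 22 mm and 50 mm long, with a round journal 14 mm in diameter and 30 mm long on each end; both ends alike, 0.25 to 0.45 kg. Origin at its centre (on its axis); its x axis runs along its length. This one is clamped in the vise
- spindle_a: steel spindle, 110 mm long over all: a square middle 22 x 22 mm and 50 mm long, with a round journal 14 mm in diameter and 30 mm long on each end; both ends alike, 0.25 to 0.45 kg. Origin at its centre (on its axis); its x axis runs along its length. It lies on the surface plate, on a flat of its square (axis 11 mm above the plate); may be absent (None)
- spindle_b: steel spindle, 110 mm long over all: a square middle 22 x 22 mm and 50 mm long, with a round journal 14 mm in diameter and 30 mm long on each end; both ends alike, 0.25 to 0.45 kg. Origin at its centre (on its axis); its x axis runs along its length. It lies on the surface plate, on a flat of its square (axis 11 mm above the plate); may be absent (None)
- spindle_c: steel spindle, 110 mm long over all: a square middle 22 x 22 mm and 50 mm long, with a round journal 14 mm in diameter and 30 mm long on each end; both ends alike, 0.25 to 0.45 kg. Origin at its centre (on its axis); its x axis runs along its length. It lies on the surface plate, on a flat of its square (axis 11 mm above the plate); may be absent (None)
- spindle_d: steel spindle, 110 mm long over all: a square middle 22 x 22 mm and 50 mm long, with a round journal 14 mm in diameter and 30 mm long on each end; both ends alike, 0.25 to 0.45 kg. Origin at its centre (on its axis); its x axis runs along its length. It lies on the surface plate, on a flat of its square (axis 11 mm above the plate); may be absent (None)
- spindle_e: steel spindle, 110 mm long over all: a square middle 22 x 22 mm and 50 mm long, with a round journal 14 mm in diameter and 30 mm long on each end; both ends alike, 0.25 to 0.45 kg. Origin at its centre (on its axis); its x axis runs along its length. It already lies in the rack, in the middle notch (y = 0); may be absent (None)
- oil_bottle: white plastic oil bottle, 48 mm in diameter, 150 mm tall with its red cap, standing on the bench beyond the plate towards the cabinet. Origin at the centre of its underside
Not all that is in view belongs to the job. Leave any turquoise look-alike of the spindle_b alone.

How it is judged (in metres and radians):
On the way, in this order (a step that is already met when the one before it is completed fails the run):
1. the top drawer is pulled out to its stop (value of joint drawer above 0.159 m), for 0.2 s.
2. with the drawer out, every spindle lies in a notch of the rack (z of spindle_v in the frame of rack between -0.004 and 0.004 m and x of spindle_v in the frame of rack between -0.01 and 0.01 m and y of spindle_v in the frame of rack between -0.105 and 0.105 m and angle between the x axis of each of spindle_v, spindle_a, spindle_b, spindle_c, spindle_d, spindle_e and the x axis of rack, either way round below 0.1 rad and z of spindle_a in the frame of rack between -0.004 and 0.004 m and x of spindle_a in the frame of rack between -0.01 and 0.01 m and y of spindle_a in the frame of rack between -0.105 and 0.105 m and z of spindle_b in the frame of rack between -0.004 and 0.004 m and x of spindle_b in the frame of rack between -0.01 and 0.01 m and y of spindle_b in the frame of rack between -0.105 and 0.105 m and z of spindle_c in the frame of rack between -0.004 and 0.004 m and x of spindle_c in the frame of rack between -0.01 and 0.01 m and y of spindle_c in the frame of rack between -0.105 and 0.105 m and z of spindle_d in the frame of rack between -0.004 and 0.004 m and x of spindle_d in the frame of rack between -0.01 and 0.01 m and y of spindle_d in the frame of rack between -0.105 and 0.105 m and z of spindle_e in the frame of rack between -0.004 and 0.004 m and x of spindle_e in the frame of rack between -0.01 and 0.01 m and y of spindle_e in the frame of rack between -0.105 and 0.105 m and value of joint drawer above 0.12 m), for 0.2 s.
At the end, for the whole second after the job is handed in: The top drawer is shut (within 6 mm), the empty vise is shut (within 7 mm), and every spindle that is present lies at rest in a notch of its rack: its centre within 4 mm of the proper height, within 10 mm of the rack's middle in x and within 105 mm in y, its length along the drawer within 0.10 rad (value of joint drawer below 0.006 m and value of joint jaw below 0.002 m and z of spindle_v in the frame of rack between -0.004 and 0.004 m and x of spindle_v in the frame of rack between -0.01 and 0.01 m and y of spindle_v in the frame of rack between -0.105 and 0.105 m and angle between the x axis of each of spindle_v, spindle_a, spindle_b, spindle_c, spindle_d, spindle_e and the x axis of rack, either way round below 0.1 rad and z of spindle_a in the frame of rack between -0.004 and 0.004 m and x of spindle_a in the frame of rack between -0.01 and 0.01 m and y of spindle_a in the frame of rack between -0.105 and 0.105 m and z of spindle_b in the frame of rack between -0.004 and 0.004 m and x of spindle_b in the frame of rack between -0.01 and 0.01 m and y of spindle_b in the frame of rack between -0.105 and 0.105 m and z of spindle_c in the frame of rack between -0.004 and 0.004 m and x of spindle_c in the frame of rack between -0.01 and 0.01 m and y of spindle_c in the frame of rack between -0.105 and 0.105 m and z of spindle_d in the frame of rack between -0.004 and 0.004 m and x of spindle_d in the frame of rack between -0.01 and 0.01 m and y of spindle_d in the frame of rack between -0.105 and 0.105 m and z of spindle_e in the frame of rack between -0.004 and 0.004 m and x of spindle_e in the frame of rack between -0.01 and 0.01 m and y of spindle_e in the frame of rack between -0.105 and 0.105 m and linear speed of each of spindle_v, spindle_a, spindle_b, spindle_c, spindle_d, spindle_e below 0.03 m/s); the robot touches nothing.
It fails at once if the clamped spindle is dragged out while the vise jaw is not open (opened less than 10 mm) (distance between spindle_v and vise_seat between 0.03 and 0.1 m and value of joint jaw below 0.01 m).
It fails at once if the oil bottle is knocked over (angle between oil_bottle's own z axis and vertical above 0.6 rad).
Of spindle_a, spindle_b, spindle_c, spindle_d, spindle_e only 3 to 4 are there at a start; the rules pass over those that are not, and their reading is None.
At some moment in a run one of spindle_a, spindle_b, spindle_c, spindle_d may be knocked a few centimetres aside while the robot is not near it.
It also fails if it takes over 210 s, if anything falls off the work surface, if the arm or the gripper's body presses on something with over 40 N, if the wrist force passes 120 N, or if a joint passes its speed limit or range.

## Working session

There is one attempt and no reset: what is moved stays moved. The work goes in short steps, Python scripts to look and compute and a tool call to move; the robot and the scene stay as the last step left them, time stands still between calls to the robot, and variables do not carry over. Pictures are saved under pics/ and viewed, at most 14 in all, crops included, and the job is handed in when it is done.

Besides the shell and the picture viewer there is one more tool, called after "Emit:" in YAML: its name, and indented under it one key for each argument. drive_tool: Moves the arm, as the interface text tells. Its arguments: {"type":"object","properties":{"motion":{"type":"string"},"jaw":{"type":"number"},"grip_force":{"type":"number"}},"required":["motion"]}

```bash
ls; mkdir -p pics; cat > h.py <<'E'
import numpy as np, cv2
from workcell import arm, vision, order
from scipy.spatial.transform import Rotation as R
def shot(n,save=None):
    c=vision.calibration(n); p,d=vision.capture(n)
    if save: cv2.imwrite(f'pics/{save}.png',p[:,:,::-1])
    return p,d,c
def cloud(d,c):
    K=c['intrinsics'];T=c['T'];v,u=np.mgrid[:400,:640]
    x=(u-K[0,2])/K[0,0]*d;y=(v-K[1,2])/K[1,1]*d
    P=np.stack([x,-y,-d,np.ones_like(d)],-1)@T.T
    P=P[...,:3].copy();P[d<=0]=np.nan
    return P
def px(c,pts):
    P=np.atleast_2d(pts);Q=(np.c_[P,np.ones(len(P))]@np.linalg.inv(c['T']).T)
    return np.c_[c['intrinsics'][0,0]*Q[:,0]/-Q[:,2]+c['intrinsics'][0,2],c['intrinsics'][1,1]*Q[:,1]/Q[:,2]+c['intrinsics'][1,2]]
def st():
    o=arm.get_obs();print('t',o['clock'],'p',np.round(o['position'],1),'R',np.round(R.from_rotvec(o['orientation']).as_matrix(),3).tolist(),'w',o['width'],'F',np.round(o['force'],1));return o
E
python3 - <<'E'
from h import *
o=st();print(o['qpos'])
for n in ('scene','top','wrist'):
    p,d,c=shot(n,n+'0');print(n,c.keys(),c['intrinsics'].tolist(),np.round(c['T'],3).tolist())
    np.savez(f'{n}0.npz',p=p,d=d,K=c['intrinsics'],T=c['T'])
E
```

```text
pics
t 0.0 p [225.3 473.8 249.5] R [[-0.903, 0.429, -0.001], [0.429, 0.903, -0.001], [0.0, -0.002, -1.0]] w 85.45537327504918 F [ 0.  -0.1  0.7]
[ 1.12700367e+00  1.26379640e-01 -4.06194642e-02  1.40539073e+00
  1.64513204e-05  1.57077815e+00]
scene dict_keys(['intrinsics', 'T']) [[435.2243750783482, 0.0, 321.51645544896354], [0.0, 435.2243750783482, 195.72085876008538], [0.0, 0.0, 1.0]] [[-0.639, -0.651, 0.41, 1129.784], [0.769, -0.546, 0.332, 498.004], [0.008, 0.527, 0.85, 1361.5], [0.0, 0.0, 0.0, 1.0]]
top dict_keys(['intrinsics', 'T']) [[491.2757377406601, 0.0, 320.3052920040977], [0.0, 491.2757377406601, 198.35570572622032], [0.0, 0.0, 1.0]] [[-0.004, 0.993, -0.12, 405.72], [-1.0, -0.003, 0.007, 24.574], [0.006, 0.12, 0.993, 1368.808], [0.0, 0.0, 0.0, 1.0]]
wrist dict_keys(['intrinsics', 'T']) [[311.87822818695264, 0.0, 317.79516629847166], [0.0, 311.87822818695264, 204.92576106581964], [0.0, 0.0, 1.0]] [[0.43, -0.861, -0.273, 154.594], [0.903, 0.409, 0.131, 507.689], [-0.001, -0.303, 0.953, 373.876], [0.0, 0.0, 0.0, 1.0]]
```

View pics/top0.png

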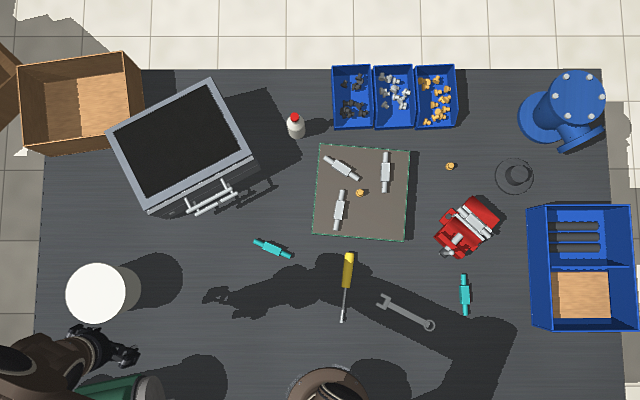

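View pics/scene0.png

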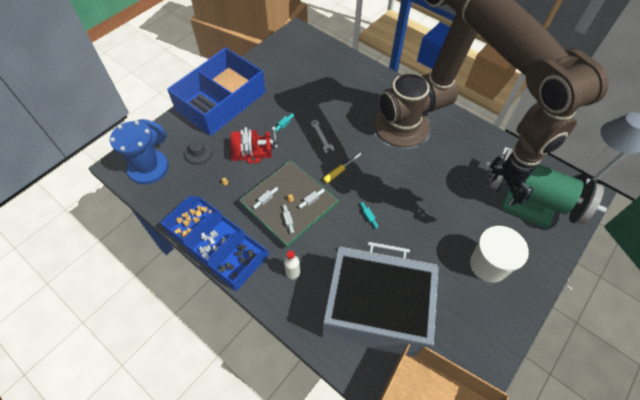

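The top view shows three grey spindles on the plate at about (342,168), (386,170) and (340,209). The cabinet is at (185,145) and turned, the vise is at (468,228), and the bottle is at (295,126). Two turquoise decoys lie off the plate.

```bash
cat > m1.py <<'E'
from h import *
def rect(P):
    r=cv2.minAreaRect(P.astype(np.float32));return r
for n in ('top','scene'):
    p,d,c=shot(n);P=cloud(d,c)
    for nm in ('cabinet','drawer_handle','jaw_handle','plate','spindle_a','oil_bottle'):
        for r in vision.cut_out(n,nm)[:8]:
            m=r['mask']&np.isfinite(P[...,2]);Q=P[m]
            if len(Q)<5: continue
            print(n,nm,round(r['confidence'],2),'px',np.round(np.array(r['xy'])*[640,400]),'med',np.round(np.median(Q,0)),'zmax',np.round(np.percentile(Q[:,2],98)),'n',len(Q))
            if nm=='cabinet' and r['confidence']>.5:
                q=Q[(abs(Q[:,2]-170)<6)];x=rect(q[:,:2]);print('  top',np.round(x[0],1),np.round(x[1],1),round(x[2],2),'z',np.median(q[:,2]))
            if nm=='plate' and r['confidence']>.5:
                q=Q[(abs(Q[:,2]-50)<6)];x=rect(q[:,:2]);print('  top',np.round(x[0],1),np.round(x[1],1),round(x[2],2),'z',np.median(q[:,2]))
            if nm=='spindle_a':
                q=Q[Q[:,2]>Q[:,2].max()-18];x=rect(q[:,:2]);print('   ',np.round(x[0],1),np.round(x[1],1),round(x[2],1))
    for nm in ('drawer_handle','jaw_handle','vise_seat','rack','cabinet'):
        for r in vision.spot_point(n,nm)[:2]:
            xy=np.array(r['xy'])*[640,400];u,v=np.round(xy).astype(int).clip(0,[639,399]);print(n,'SPOT',nm,round(r['confidence'],2),np.round(xy,1),np.round(P[v,u]))
E
python3 m1.py
```

```text
top cabinet 0.76 px [184. 154.] med [666. 355. 172.] zmax 178.0 n 13625
  top [687.8 369.2] [241.7 300.6] 28.34 z 172.70326807087395
top jaw_handle 0.97 px [460. 234.] med [ 465. -357.   65.] zmax 124.0 n 722
top plate 0.71 px [361. 193.] med [576. -98.  52.] zmax 60.0 n 7794
  top [583.2 -94.7] [250.3 250.9] 84.8 z 51.36814435935196
top spindle_a 0.86 px [475. 223.] med [ 497. -386.   81.] zmax 88.0 n 305
    [ 497.1 -387.7] [107.9  23.2] 46.3
top spindle_a 0.65 px [463. 294.] med [ 306. -372.   21.] zmax 30.0 n 300
    [ 305.  -373.6] [ 23.  109.8] 89.8
top spindle_a 0.64 px [361. 194.] med [574. -99.  52.] zmax 58.0 n 7527
    [572. -94.] [217.  208.1] 6.1
top spindle_a 0.54 px [340. 171.] med [643. -42.  70.] zmax 78.0 n 306
    [644.6 -40.9] [107.2  21.8] 59.0
top spindle_a 0.53 px [339. 211.] med [531. -33.  71.] zmax 78.0 n 273
    [531.2 -32.8] [ 21.8 109.2] 79.4
top spindle_a 0.52 px [388. 174.] med [ 632. -157.   71.] zmax 78.0 n 289
    [ 633.8 -157.9] [ 21.7 110.1] 87.8
top spindle_a 0.48 px [270. 250.] med [432. 148.  21.] zmax 28.0 n 276
    [431.4 149.1] [108.5  21.7] 
[... 1063 characters left out ...]
[263. 199.] med [ 635. -154.   69.] zmax 79.0 n 160
    [ 637.1 -155.5] [106.4  22.9] 0.9
scene spindle_a 0.5 px [373. 215.] med [436. 153.  19.] zmax 28.0 n 189
    [432.7 148.4] [109.2  22.8] 66.3
scene spindle_a 0.44 px [245. 137.] med [ 502. -385.   81.] zmax 88.0 n 115
    [ 498.2 -386.7] [106.   26.2] 47.2
scene oil_bottle 0.52 px [292. 267.] med [773.  92.  93.] zmax 153.0 n 364
scene oil_bottle 0.36 px [388. 249.] med [566. 297. 149.] zmax 172.0 n 467
scene SPOT drawer_handle 0.94 [388.7 250. ] [493. 283.  -0.]
scene SPOT jaw_handle 0.71 [269.5 131.6] [ 373. -388.   -0.]
scene SPOT vise_seat 0.97 [245.2 140.1] [ 509. -377.   85.]
scene SPOT rack 0.19 [262.7 199.4] [ 649. -152.   73.]
```

```bash
cat >> h.py <<'E'
def ray(c,xy,z):
    K=c['intrinsics'];T=c['T'];r=T[:3,:3]@np.array([(xy[0]-K[0,2])/K[0,0],-(xy[1]-K[1,2])/K[1,1],-1]);o=T[:3,3]
    return o+r*(z-o[2])/r[2]
def pose():
    o=arm.get_obs();return np.array(o['position']),R.from_rotvec(o['orientation'])
def goto(x,y,z,phi,cur=None):
    """tool down, closing line (tool y) at angle phi deg (mod 180): prints row. returns new cur"""
    p,r=cur or pose();M=r.as_matrix();a=np.degrees(np.arctan2(M[1,1],M[0,1]))
    ph=a+((phi-a+90)%180-90);t=np.radians(ph);yv=np.array([np.cos(t),np.sin(t),0]);zv=np.array([0,0,-1.]);xv=np.cross(yv,zv)
    N=R.from_matrix(np.c_[xv,yv,zv]);T=np.array([x,y,z],float)
    s=M.T@(T-p)/200;w=(r.inv()*N).as_rotvec()/np.pi
    print(f'-> {np.round(T,1)} phi {ph:.1f} row:',' '.join(f'{v:.4f}' for v in np.r_[s,w]),'' if abs(s).max()<=1 else '  TOO FAR','rows',int(np.ceil(max(np.linalg.norm(s)*4,np.linalg.norm(w)*180/8.59))))
    return T,N
E
python3 - <<'E'
from h import *
for n in ('top','scene','wrist'):
    p,d,c=shot(n);P=cloud(d,c)
    a=np.radians(28.4);ex=np.array([np.cos(a),np.sin(a)]);ey=np.array([-ex[1],ex[0]])
    L=P[...,:2]-[688,369.7];lx=L@ex;ly=L@ey
    m=(lx<-138)&(lx>-175)&(abs(ly)<70)&(P[...,2]>130)&(P[...,2]<155)
    if m.sum()>5: print(n,m.sum(),'lx',np.percentile(lx[m],[5,50,95]),'ly',np.percentile(ly[m],[2,98]),'z',np.percentile(P[...,2][m],[5,50,95]))
    if n!='wrist':
      for r in vision.spot_point(n,'drawer_handle')[:1]:
        q=ray(c,np.array(r['xy'])*[640,400],141)[:2]-[688,369.7];print(n,r['confidence'],q@ex,q@ey)
print(arm.tip_reach)
E
```

```text
top 260 lx [-160.88470396 -156.04368068 -143.58169476] ly [-61.55806366  61.06458826] z [141.36709615 146.06346121 151.18662921]
top 0.7 -150.00014820827312 14.436269887339998
scene 166 lx [-158.5512531  -152.26080927 -142.96205054] ly [-61.0235227   59.87487026] z [140.61643707 145.75735683 150.4222981 ]
scene 0.78 -151.31209115888885 7.060096247406994
19.0
```

View pics/wrist0.png

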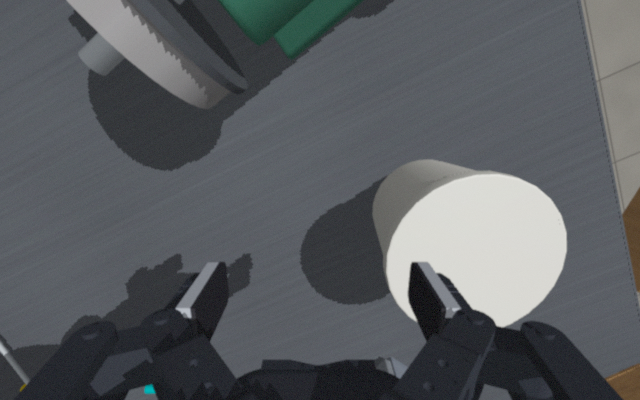

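The wrist picture shows the open fingers and a white bucket at (480,250), clear of my path. The drawer handle agrees with the cabinet geometry.

```bash
python3 - <<'E'
from h import *
c=goto(390,390,280,28.4)
c=goto(551.6,296,240,28.4,c)
c=goto(551.6,296,141,28.4,c)
p,d,cc=shot('top');P=cloud(d,cc);print('bucket',P[293,95],P[280,95])
E
```

```text
-> [390. 390. 280.] phi 28.4 row: -0.9238 -0.0265 -0.1486 -0.0000 -0.0000 0.2009  rows 5
-> [551.6 296.  240. ] phi 28.4 row: -0.7977 0.4872 0.2000 0.0000 0.0000 0.0000  rows 4
-> [551.6 296.  141. ] phi 28.4 row: 0.0000 0.0000 0.4950 0.0000 0.0000 0.0000  rows 2
bucket [322.01372475 569.27867821 143.20980694] [353.35561368 571.95522133 140.77560894]
```

Emit:
drive_tool:
  motion: "-0.2 0 -0.14 0 0 0.04;-0.4 -0.01 -0.148 0 0 0.08;-0.6 -0.02 -0.148 0 0 0.12;-0.8 -0.026 -0.148 0 0 0.16;-0.924 -0.026 -0.148 0 0 0.201;-0.924 -0.026 -0.148 0 0 0.201;-0.924 -0.026 -0.148 0 0 0.201;-0.924 -0.026 -0.148 0 0 0.201;-0.924 -0.026 -0.148 0 0 0.201;-0.924 -0.026 -0.148 0 0 0.201"
  jaw: -0.29
  grip_force: 60

```text
clock: 2.65
position: [389.2, 390.6, 280.1]
orientation: [-1.606, -2.7, -0.0]
force: [-0.6, 0.3, 0.3]
width: 30.6
grip_force: 0.0
```

Emit:
drive_tool:
  motion: "-0.2 0.12 0.05 0 0 0;-0.4 0.24 0.1 0 0 0;-0.6 0.36 0.15 0 0 0;-0.798 0.487 0.2 0 0 0;-0.798 0.487 0.2 0 0 0;-0.798 0.487 0.2 0 0 0;-0.798 0.487 0.2 0 0 0;-0.798 0.487 0.2 0 0 0;-0.798 0.487 0.2 0 0 0;-0.798 0.487 0.2 0 0 0"

```text
clock: 3.65
position: [551.0, 296.7, 240.5]
orientation: [1.607, 2.699, 0.001]
force: [0.4, -0.3, 0.4]
width: 30.2
grip_force: 0.0
```

```bash
python3 - <<'E'
from h import *
st()
p,d,c=shot('wrist','wrist1');P=cloud(d,c)
a=np.radians(28.4);ex=np.array([np.cos(a),np.sin(a)]);ey=np.array([-ex[1],ex[0]])
L=P[...,:2]-[688,369.7];lx=L@ex;ly=L@ey
m=(lx<-130)&(lx>-175)&(abs(ly)<60)&(P[...,2]>130)&(P[...,2]<155)
q=m&(abs(ly)<45)&(lx<-140)
print(m.sum(),'lx',np.percentile(lx[q],[5,50,95]),'ly',np.percentile(ly[m],[2,98]),'z',np.percentile(P[...,2][q],[5,50,95]))
for s in (-40,-20,0,20,40):
    k=q&(abs(ly-s)<6); print(s,k.sum(),lx[k].mean() if k.any() else 0)
goto(551.6,296,141,28.4)
E
```

```text
t 3.65 p [551.  296.7 240.5] R [[-0.477, 0.879, 0.001], [0.879, 0.477, 0.0], [0.0, 0.001, -1.0]] w 30.185352903641697 F [ 0.4 -0.3  0.4]
2736 lx [-160.5402443  -155.3741937  -150.57116247] ly [-55.13770632  57.85204302] z [143.06855788 146.16788814 147.63540024]
-40 224 -153.45568871380664
-20 203 -155.7125551058943
0 207 -155.6770001438326
20 223 -155.70377768184477
40 244 -155.7521202566801
-> [551.6 296.  141. ] phi 28.4 row: -0.0035 0.0002 0.4968 0.0002 0.0000 0.0003  rows 2
```

Emit:
drive_tool:
  motion: "0 0 0.1 0 0 0;0 0 0.2 0 0 0;0 0 0.3 0 0 0;0 0 0.38 0 0 0;0 0 0.44 0 0 0;0 0 0.495 0 0 0;0 0 0.495 0 0 0;0 0 0.495 0 0 0;0 0 0.495 0 0 0;0 0 0.495 0 0 0"

```text
clock: 4.7
position: [552.1, 296.2, 141.8]
orientation: [1.608, 2.698, 0.002]
force: [0.2, 0.2, -0.3]
width: 30.1
grip_force: 0.0
```

Emit:
drive_tool:
  motion: "0 0 0 0 0 0;0 0 0 0 0 0;0 0 0 0 0 0;0 0 0 0 0 0;0 0 0 0 0 0;0 0 0 0 0 0;0 0 0 0 0 0;0 0 0 0 0 0;0 0 0 0 0 0;0 0 0 0 0 0"
  jaw: -1

```text
clock: 5.7
position: [551.6, 295.9, 141.5]
orientation: [1.609, 2.698, 0.0]
force: [-3.0, -1.7, 5.5]
width: 9.0
grip_force: 58.6
```

Emit:
drive_tool:
  motion: "0 -0.04 0 0 0 0;0 -0.12 0 0 0 0;0 -0.2 0 0 0 0;0 -0.3 0 0 0 0;0 -0.4 0 0 0 0;0 -0.5 0 0 0 0;0 -0.6 0 0 0 0;0 -0.68 0 0 0 0;0 -0.74 0 0 0 0;0 -0.77 0 0 0 0"

```text
clock: 6.7
position: [415.7, 222.6, 141.5]
orientation: [1.608, 2.698, 0.002]
force: [2.7, 1.6, 4.4]
width: 9.0
grip_force: 59.8
```

Emit:
drive_tool:
  motion: "0 -0.015 0 0 0 0;0 -0.03 0 0 0 0;0 -0.04 0 0 0 0;0 -0.05 0 0 0 0;0 -0.055 0 0 0 0;0 -0.055 0 0 0 0;0 -0.055 0 0 0 0;0 -0.055 0 0 0 0;0 -0.055 0 0 0 0;0 -0.055 0 0 0 0"

```text
clock: 7.7
position: [407.3, 218.0, 141.5]
orientation: [1.608, 2.698, 0.002]
force: [0.6, 1.0, 7.4]
width: 9.2
grip_force: 60.1
```

Emit:
drive_tool:
  motion: "0 -0.005 0 0 0 0;0 -0.01 0 0 0 0;0 -0.015 0 0 0 0;0 -0.015 0 0 0 0;0 -0.015 0 0 0 0;0 -0.015 0 0 0 0;0 -0.015 0 0 0 0;0 -0.01 0 0 0 0;0 -0.007 0 0 0 0;0 -0.007 0 0 0 0"

```text
clock: 8.7
position: [406.3, 217.5, 141.5]
orientation: [1.608, 2.698, 0.003]
force: [2.2, 1.7, 6.1]
width: 9.0
grip_force: 60.1
```

Emit:
drive_tool:
  motion: "0 0 0 0 0 0;0 0 0 0 0 0;0 0 0 0 0 0;0 0 0 0 0 0;0 0 -0.1 0 0 0;0 0 -0.3 0 0 0;0 0 -0.5 0 0 0;0 0 -0.7 0 0 0;0 0 -0.9 0 0 0;0 0 -1 0 0 0"
  jaw: -0.29

```text
clock: 9.7
position: [405.6, 217.0, 344.3]
orientation: [1.608, 2.697, 0.005]
force: [0.9, 0.7, -0.8]
width: 30.4
grip_force: 0.0
```

```bash
python3 - <<'E'
from h import *
st()
p,d,c=shot('wrist','wrist2')
p,d,c=shot('top','top2');P=cloud(d,c)
cv2.imwrite('pics/top2c.png',cv2.resize(p[60:280,100:520,::-1],None,fx=1.9,fy=1.9))
for r in vision.spot_point('top','rack')[:2]: print('rack',r['confidence'],np.array(r['xy'])*[640,400],ray(c,np.array(r['xy'])*[640,400],111))
for r in vision.spot_point('top','rack_end')[:2]: print('rackend',r['confidence'],np.array(r['xy'])*[640,400],ray(c,np.array(r['xy'])*[640,400],119))
for nm in('jaw_handle','vise_seat'):
  for r in vision.spot_point('top',nm)[:2]: print(nm,r['confidence'],np.array(r['xy'])*[640,400],ray(c,np.array(r['xy'])*[640,400],85 if 's' in nm else 110))
E
```

```text
t 9.7 p [405.6 217.  344.3] R [[-0.475, 0.88, 0.003], [0.88, 0.475, 0.002], [-0.0, 0.004, -1.0]] w 30.38079116730692 F [ 0.9  0.7 -0.8]
rack 0.71 [215.68 214.32] [517.14208982 284.8919341  111.        ]
rackend 0.37 [386.816 171.2  ] [ 626.53825093 -155.66652665  119.        ]
jaw_handle 0.69 [448.192 251.4  ] [ 420.13414199 -309.48142434  110.        ]
jaw_handle 0.26 [341.632 209.92 ] [527.41893179 -38.4848154  110.        ]
vise_seat 0.57 [473.728 222.6  ] [ 495.20790029 -385.82552959   85.        ]
vise_seat 0.38 [449.984 254.4  ] [ 412.64497628 -320.50883252   85.        ]
```

View pics/top2c.png

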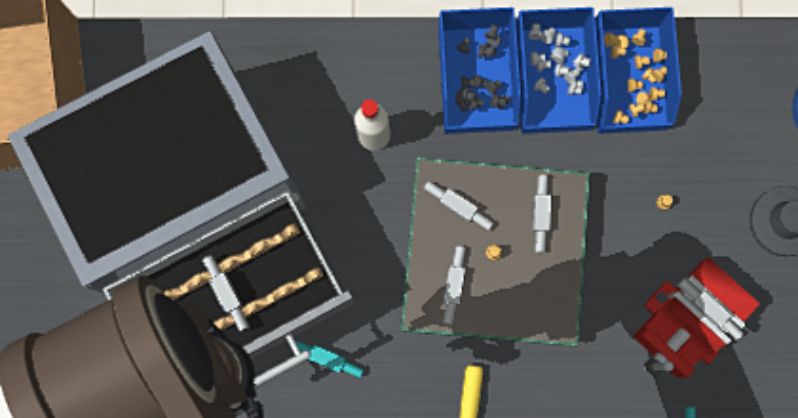

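The drawer is out. One spindle is already in the middle notch (crop 225,293), which leaves four for the other four notches. I go to the vise next.

```bash
python3 - <<'E'
from h import *
print(arm.get_obs()['qpos'])
c=goto(450,30,330,5)
c=goto(455,-160,330,-20,c)
c=goto(445,-345,300,-45,c)
E
```

```text
[4.91329277e-01 2.00267085e-02 4.13057115e-02 1.59456130e+00
 1.09468800e-05 1.56662577e+00]
-> [450.  30. 330.] phi 5.0 row: -0.9283 -0.2451 0.0475 -0.0008 0.0002 0.1299  rows 4
-> [ 455. -160.  330.] phi -20.0 row: -0.9486 -0.0579 0.0000 0.0000 0.0000 0.1389  rows 4
-> [ 445. -345.  300.] phi -45.0 row: -0.8863 0.2694 0.1500 0.0000 0.0000 0.1389  rows 4
```

Emit:
drive_tool:
  motion: "-0.2 -0.05 0 0 0 0.03;-0.4 -0.1 0.02 0 0 0.06;-0.6 -0.16 0.04 0 0 0.09;-0.8 -0.21 0.047 0 0 0.12;-0.928 -0.245 0.047 0 0 0.13;-0.928 -0.245 0.047 0 0 0.13;-0.928 -0.245 0.047 0 0 0.13;-0.928 -0.245 0.047 0 0 0.13;-0.928 -0.245 0.047 0 0 0.13;-0.928 -0.245 0.047 0 0 0.13"

```text
clock: 11.0
position: [450.3, 31.1, 331.4]
orientation: [-2.121, -2.318, -0.0]
force: [0.2, -0.4, -0.1]
width: 30.2
grip_force: 0.0
```

Emit:
drive_tool:
  motion: "-0.2 -0.01 0 0 0 0.03;-0.4 -0.02 0 0 0 0.06;-0.6 -0.03 0 0 0 0.09;-0.8 -0.05 0 0 0 0.12;-0.949 -0.058 0 0 0 0.139;-0.949 -0.058 0 0 0 0.139;-0.949 -0.058 0 0 0 0.139;-0.949 -0.058 0 0 0 0.139;-0.949 -0.058 0 0 0 0.139;-0.949 -0.058 0 0 0 0.139"

```text
clock: 12.0
position: [455.5, -158.8, 331.7]
orientation: [2.572, 1.804, 0.0]
force: [0.3, 0.5, 0.7]
width: 30.6
grip_force: 0.0
```

Emit:
drive_tool:
  motion: "-0.2 0.05 0.03 0 0 0.03;-0.4 0.11 0.06 0 0 0.06;-0.6 0.17 0.1 0 0 0.09;-0.75 0.22 0.13 0 0 0.12;-0.886 0.27 0.15 0 0 0.139;-0.886 0.27 0.15 0 0 0.139;-0.886 0.27 0.15 0 0 0.139;-0.886 0.27 0.15 0 0 0.139;-0.886 0.27 0.15 0 0 0.139;-0.886 0.27 0.15 0 0 0.139"

```text
clock: 13.0
position: [445.7, -343.9, 302.1]
orientation: [2.901, 1.203, 0.001]
force: [-0.1, 0.5, -0.8]
width: 30.4
grip_force: 0.0
```

```bash
cat > m2.py <<'E'
from h import *
o=st();print(o['qpos'])
p,d,c=shot('wrist','wrist3');P=cloud(d,c)
for nm in('jaw_handle','vise_seat'):
  for r in vision.spot_point('wrist',nm)[:2]:
    xy=np.array(r['xy'])*[640,400];print(nm,r['confidence'],xy,ray(c,xy,76 if 's' in nm else 102),P[tuple(np.round(xy).astype(int)[::-1])])
for r in vision.cut_out('wrist','spindle_v')[:3]:
    Q=P[r['mask']];Q=Q[np.isfinite(Q[:,2])];zt=np.percentile(Q[:,2],90)
    b=cv2.minAreaRect(Q[Q[:,2]>zt-16][:,:2].astype(np.float32));print('sp',r['confidence'],np.array(r['xy'])*[640,400],b,'ztop',zt)
z=P[...,2];m=np.isfinite(z)&(abs(P[...,0]-420)<60)&(abs(P[...,1]+310)<60)
k=m&(z>100)&(z<135);Q=P[k];print('ball',len(Q),np.median(Q,0),Q[:,2].max(),Q[Q[:,2]>Q[:,2].max()-4].mean(0))
m=np.isfinite(z)&(abs(P[...,0]-470)<90)&(abs(P[...,1]+350)<90)
print(np.histogram(z[m],bins=range(40,130,4)))
E
python3 m2.py
```

```text
t 13.0 p [ 445.7 -343.9  302.1] R [[0.707, 0.708, 0.001], [0.708, -0.707, -0.0], [0.0, 0.001, -1.0]] w 30.41030387718135 F [-0.1  0.5 -0.8]
[-6.57197641e-01  2.05847271e-01  1.69169503e-01  1.53323734e+00
  1.07912194e-04  1.69828564e+00]
jaw_handle 0.85 [278.592 176.8  ] [ 419.8869206  -309.96220872  102.        ] [ 421.82716856 -309.92239102  109.32228719]
vise_seat 0.58 [373.696 172.8  ] [ 493.69359429 -385.22551684   76.        ] [ 493.86135642 -384.32180877   80.77202782]
sp 0.91 [371.328 168.8  ] ((496.0233154296875, -385.3385314941406), (109.40834045410156, 22.18598747253418), 46.18559265136719) ztop 83.10099613739087
sp 0.73 [264.32 249.4 ] ((344.12237548828125, -359.8645935058594), (189.32461547851562, 37.11314392089844), 14.872431755065918) ztop 22.861041008698102
sp 0.17 [344.384 167.2  ] ((449.3309631347656, -341.68426513671875), (99.5077133178711, 106.47270965576172), 46.74496078491211) ztop 69.1535065484273
ball 173 [ 418.54678336 -310.12348433  124.94342139] 128.69826770946815 [ 417.16868738 -310.67879659  126.27910184]
(array([  67,  133,  241,  932,  752,  118, 3747,  884,  185,  494,  858,
         19,    7,    8,   10,    7,    7,    5,    0,    1,   48,  102]), array([ 40,  44,  48,  52,  56,  60,  64,  68,  72,  76,  80,  84,  88,
        92,  96, 100, 104, 108, 112, 116, 120, 124, 128]))
```

View pics/wrist3.png

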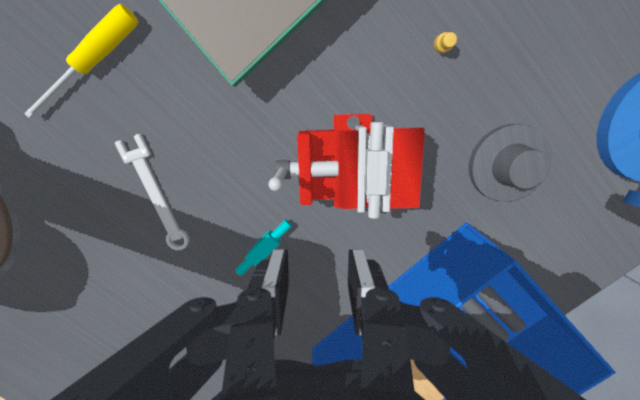

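The wrist view shows the handle ball at (275,183) and the clamped spindle at (377,170). This gives the vise x axis at −43.8°, the handle near (418,−310) and a seat height of about 71.5.

```bash
python3 - <<'E'
from h import *
c=goto(418.3,-310.2,180,-43.8)
c=goto(418.3,-310.2,97,-43.8,c)
E
```

```text
-> [ 418.3 -310.2  180. ] phi -43.8 row: 0.0248 -0.2175 0.6086 0.0001 -0.0000 -0.0067  rows 3
-> [ 418.3 -310.2   97. ] phi -43.8 row: 0.0000 0.0000 0.4150 0.0000 0.0000 0.0000  rows 2
```

Emit:
drive_tool:
  motion: "0.025 -0.217 0.1 0 0 -0.007;0.025 -0.217 0.25 0 0 -0.007;0.025 -0.217 0.4 0 0 -0.007;0.025 -0.217 0.5 0 0 -0.007;0.025 -0.217 0.609 0 0 -0.007;0.025 -0.217 0.609 0 0 -0.007;0.025 -0.217 0.609 0 0 -0.007;0.025 -0.217 0.609 0 0 -0.007;0.025 -0.217 0.609 0 0 -0.007;0.025 -0.217 0.609 0 0 -0.007"
  jaw: 0

```text
clock: 14.2
position: [418.7, -310.8, 180.7]
orientation: [2.888, 1.232, 0.001]
force: [0.4, -0.0, 0.6]
width: 42.6
grip_force: 0.0
```

Emit:
drive_tool:
  motion: "0 0 0.05 0 0 0;0 0 0.12 0 0 0;0 0 0.18 0 0 0;0 0 0.24 0 0 0;0 0 0.3 0 0 0;0 0 0.36 0 0 0;0 0 0.415 0 0 0;0 0 0.415 0 0 0;0 0 0.415 0 0 0;0 0 0.415 0 0 0"

```text
clock: 15.2
position: [418.7, -310.8, 97.3]
orientation: [2.889, 1.232, 0.001]
force: [0.1, -0.4, 0.7]
width: 42.5
grip_force: 0.0
```

Emit:
drive_tool:
  motion: "0 0 0 0 0 0;0 0 0 0 0 0;0 0 0 0 0 0;0 0 0 0 0 0;0 0 0 0 0 0;0 0 0 0 0 0;0 0 0 0 0 0;0 0 0 0 0 0;0 0 0 0 0 0;0 0 0 0 0 0"
  jaw: -1

```text
clock: 16.2
position: [418.4, -310.6, 97.2]
orientation: [2.889, 1.233, 0.001]
force: [-0.9, 0.9, 5.2]
width: 8.9
grip_force: 58.4
```

Emit:
drive_tool:
  motion: "0 -0.01 0 0 0 0;0 -0.03 0 0 0 0;0 -0.05 0 0 0 0;0 -0.07 0 0 0 0;0 -0.09 0 0 0 0;0 -0.11 0 0 0 0;0 -0.13 0 0 0 0;0 -0.145 0 0 0 0;0 -0.145 0 0 0 0;0 -0.145 0 0 0 0"

```text
clock: 17.2
position: [398.2, -291.4, 97.2]
orientation: [2.887, 1.232, 0.001]
force: [3.4, -4.6, 1.9]
width: 8.9
grip_force: 58.8
```

Emit:
drive_tool:
  motion: "0 0 0 0 0 0;0 0 0 0 0 0;0 0 0 0 0 0;0 0 0 0 0 0;0 0 -0.1 0 0 0;0 0 -0.25 0 0 0;0 0 -0.4 0 0 0;0 0 -0.55 0 0 0;0 0 -0.6 0 0 0;0 0 -0.6 0 0 0"
  jaw: 0

```text
clock: 18.2
position: [397.9, -290.9, 217.9]
orientation: [2.888, 1.232, 0.002]
force: [-0.5, -0.5, -0.3]
width: 42.6
grip_force: 0.0
```

```bash
python3 - <<'E'
from h import *
st()
p,d,c=shot('wrist','wrist4')
cv2.imwrite('pics/wrist4.png',p[:,:,::-1])
p,d,c=shot('top','top4');P=cloud(d,c)
for r in vision.cut_out('top','spindle_v')[:9]:
    Q=P[r['mask']];Q=Q[np.isfinite(Q[:,2])];zt=np.percentile(Q[:,2],90)
    b=cv2.minAreaRect(Q[Q[:,2]>zt-16][:,:2].astype(np.float32));print('sp',round(r['confidence'],2),np.round(np.array(r['xy'])*[640,400]),np.round(b[0],1),np.round(b[1],1),round(b[2],1),'ztop',zt)
E
```

```text
t 18.2 p [ 397.9 -290.9  217.9] R [[0.692, 0.722, 0.002], [0.722, -0.692, -0.001], [0.0, 0.003, -1.0]] w 42.55101039418038 F [-0.5 -0.5 -0.3]
sp 0.81 [217. 217.] [518.3 277. ] [110.5  22.1] 28.6 ztop 124.7795776363837
sp 0.8 [337. 211.] [530.8 -32.2] [ 18.  106.7] 77.5 ztop 75.84984392173624
sp 0.8 [465. 290.] [ 314.4 -373.8] [23.9 69.2] 88.8 ztop 26.785599307341453
sp 0.77 [274. 250.] [430.3 145.9] [96.8 21.2] 66.6 ztop 26.436732626270626
sp 0.52 [385. 173.] [ 633.1 -157.6] [ 21.6 107.8] 87.7 ztop 75.970716861597
sp 0.52 [340. 170.] [645.2 -40.5] [105.5  22.4] 55.9 ztop 76.14097867760442
sp 0.5 [472. 219.] [ 503.  -380.5] [89.7 22.4] 45.4 ztop 86.21262824123616
```

View pics/wrist4.png

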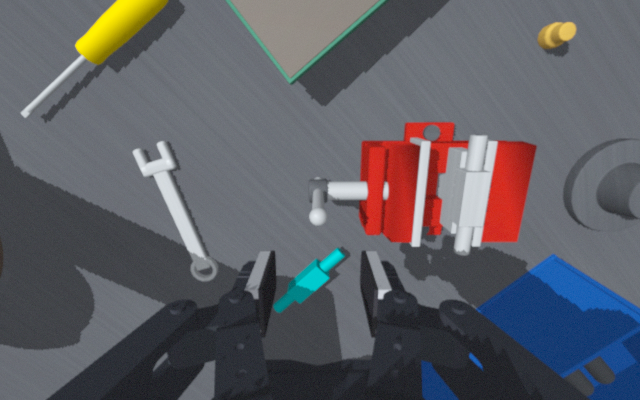

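```bash
python3 - <<'E'
from h import *
c=goto(496,-385.3,165,-43.8)
c=goto(496,-385.3,90,-43.8,c)
E
```

```text
-> [ 496.  -385.3  165. ] phi -43.8 row: -0.0006 0.6882 0.2488 -0.0008 0.0001 0.0001  rows 3
-> [ 496.  -385.3   90. ] phi -43.8 row: 0.0000 0.0000 0.3750 0.0000 0.0000 0.0000  rows 2
```

Emit:
drive_tool:
  motion: "0 0.15 0 0 0 0;0 0.3 0 0 0 0;0 0.45 0.05 0 0 0;0 0.6 0.15 0 0 0;0 0.688 0.249 0 0 0;0 0.688 0.249 0 0 0;0 0.688 0.249 0 0 0;0 0.688 0.249 0 0 0;0 0.688 0.249 0 0 0;0 0.688 0.249 0 0 0"

```text
clock: 19.35
position: [496.6, -385.5, 168.2]
orientation: [2.888, 1.232, 0.001]
force: [0.2, 0.4, 0.2]
width: 42.3
grip_force: 0.0
```

```bash
python3 - <<'E'
from h import *
st()
p,d,c=shot('wrist','wrist5');P=cloud(d,c)
for r in vision.cut_out('wrist','spindle_v')[:3]:
    Q=P[r['mask']];Q=Q[np.isfinite(Q[:,2])];zt=np.percentile(Q[:,2],90)
    q=Q[Q[:,2]>zt-16];b=cv2.minAreaRect(q[:,:2].astype(np.float32));print('sp',r['confidence'],np.array(r['xy'])*[640,400],b,'ztop',zt)
    a=np.radians(46.2);e=np.array([np.cos(a),np.sin(a)]);n=np.array([e[1],-e[0]])
    L=(q[:,:2]-[496,-385.3]);print('along',np.percentile(L@e,[1,99]),'across',np.percentile(L@n,[2,98]))
z=P[...,2];m=np.isfinite(z)&(abs(P[...,0]-496)<60)&(abs(P[...,1]+385)<60)
h=np.histogram(z[m],bins=range(50,100,2));print(h)
E
```

```text
t 19.35 p [ 496.6 -385.5  168.2] R [[0.692, 0.722, 0.001], [0.722, -0.692, -0.001], [0.0, 0.002, -1.0]] w 42.34132539420894 F [0.2 0.4 0.2]
sp 0.9 [192.896 290.4  ] ((323.6416015625, -369.1930236816406), (21.320138931274414, 73.31560516357422), 81.82661437988281) ztop 21.95268807936551
along [-118.64772264  -80.26373773] across [-156.85289    -106.95495336]
sp 0.75 [318.976 210.8  ] ((496.09124755859375, -385.21173095703125), (109.95138549804688, 21.707063674926758), 47.10942077636719) ztop 83.08062339662862
along [-52.84036348  54.27833911] across [-9.75810262 10.35784081]
(array([ 104,  108,  162,  199,   67,   78,   81, 1323, 5692, 1755,   50,
         91,  250,  630,  454,  489, 1504,   14,    0,    0,    0,    0,
          0,    0]), array([50, 52, 54, 56, 58, 60, 62, 64, 66, 68, 70, 72, 74, 76, 78, 80, 82,
       84, 86, 88, 90, 92, 94, 96, 98]))
```

View pics/wrist5.png

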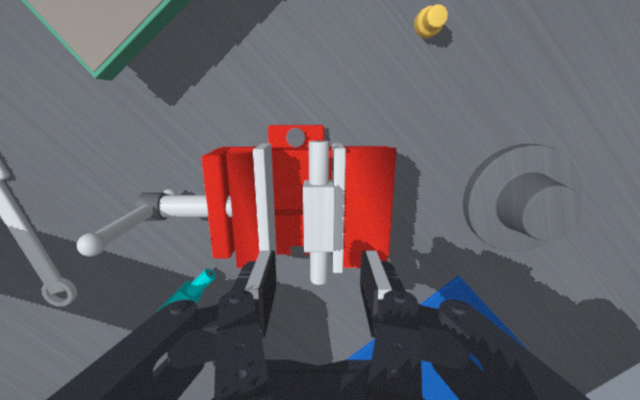

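The spindle at (319,210) is centred between the fingers, and the jaw is well open.

Emit:
drive_tool:
  motion: "0 0 0.1 0 0 0;0 0 0.2 0 0 0;0 0 0.27 0 0 0;0 0 0.32 0 0 0;0 0 0.35 0 0 0;0 0 0.375 0 0 0;0 0 0.392 0 0 0;0 0 0.392 0 0 0;0 0 0.392 0 0 0;0 0 0.392 0 0 0"

```text
clock: 20.45
position: [496.9, -385.9, 89.0]
orientation: [2.889, 1.233, 0.001]
force: [-0.7, 0.2, 0.1]
width: 42.2
grip_force: 0.0
```

Emit:
drive_tool:
  motion: "0 0 0 0 0 0;0 0 0 0 0 0;0 0 0 0 0 0;0 0 0 0 0 0;0 0 0 0 0 0;0 0 0 0 0 0;0 0 0 0 0 0;0 0 0 0 0 0;0 0 0 0 0 0;0 0 0 0 0 0"
  jaw: -1
  grip_force: 70

```text
clock: 21.45
position: [496.9, -385.9, 89.1]
orientation: [2.889, 1.233, 0.001]
force: [-1.1, -0.0, 5.3]
width: 20.3
grip_force: 70.1
```

```bash
cat >> h.py <<'E'
A=np.radians(28.5);EX=np.array([np.cos(A),np.sin(A)]);EY=np.array([-EX[1],EX[0]]);RK=np.array([518.2,277.4])
def notch(y): return RK+y*EY
E
python3 - <<'E'
from h import *
c=goto(496.9,-385.9,250,-43.8)
c=goto(500,-190,250,-50,c)
c=goto(545,0,250,-56,c)
n=notch(-96)
c=goto(*n,240,-61.5,c)
c=goto(*n,129,-61.5,c)
E
```

```text
-> [ 496.9 -385.9  250. ] phi -43.8 row: -0.0002 0.0008 -0.8043 0.0003 -0.0000 0.0001  rows 4
-> [ 500. -190.  250.] phi -50.0 row: 0.7177 -0.6668 0.0000 0.0000 0.0000 0.0344  rows 4
-> [545.   0. 250.] phi -56.0 row: 0.7830 -0.5831 0.0000 0.0000 0.0000 0.0333  rows 4
-> [564. 193. 240.] phi -61.5 row: 0.6185 -0.7470 0.0500 0.0000 0.0000 0.0306  rows 4
-> [564. 193. 129.] phi -61.5 row: 0.0000 0.0000 0.5550 0.0000 0.0000 0.0000  rows 3
```

Emit:
drive_tool:
  motion: "0 0 -0.03 0 0 0;0 0 -0.08 0 0 0;0 0 -0.16 0 0 0;0 0 -0.28 0 0 0;0 0 -0.4 0 0 0;0 0 -0.52 0 0 0;0 0 -0.64 0 0 0;0 0 -0.74 0 0 0;0 0 -0.804 0 0 0;0 0 -0.804 0 0 0"

```text
clock: 22.45
position: [497.2, -386.1, 251.2]
orientation: [2.887, 1.232, 0.002]
force: [-0.8, -0.5, -3.9]
width: 20.0
grip_force: 69.1
```

Emit:
drive_tool:
  motion: "0.05 -0.05 0 0 0 0;0.15 -0.14 0 0 0 0.01;0.27 -0.25 0 0 0 0.015;0.39 -0.36 0 0 0 0.02;0.51 -0.47 0 0 0 0.025;0.61 -0.56 0 0 0 0.03;0.68 -0.63 0 0 0 0.034;0.718 -0.667 0 0 0 0.034;0.718 -0.667 0 0 0 0.034;0.718 -0.667 0 0 0 0.034"

```text
clock: 23.45
position: [499.6, -189.8, 248.8]
orientation: [-2.951, -1.077, 0.001]
force: [-0.2, -0.4, -3.5]
width: 20.0
grip_force: 69.2
```

Emit:
drive_tool:
  motion: "0.06 -0.04 0 0 0 0;0.16 -0.12 0 0 0 0.01;0.29 -0.22 0 0 0 0.015;0.42 -0.31 0 0 0 0.02;0.55 -0.41 0 0 0 0.025;0.66 -0.49 0 0 0 0.03;0.74 -0.55 0 0 0 0.033;0.783 -0.583 0 0 0 0.033;0.783 -0.583 0 0 0 0.033;0.783 -0.583 0 0 0 0.033"

```text
clock: 24.45
position: [544.4, -0.2, 249.1]
orientation: [3.003, 0.922, -0.001]
force: [-0.3, -0.4, -3.4]
width: 20.0
grip_force: 69.2
```

Emit:
drive_tool:
  motion: "0.05 -0.06 0 0 0 0;0.14 -0.17 0 0 0 0.01;0.23 -0.28 0 0 0 0.015;0.33 -0.4 0 0 0 0.02;0.43 -0.52 0.02 0 0 0.025;0.52 -0.63 0.04 0 0 0.03;0.58 -0.7 0.05 0 0 0.031;0.618 -0.747 0.05 0 0 0.031;0.618 -0.747 0.05 0 0 0.031;0.618 -0.747 0.05 0 0 0.031"

```text
clock: 25.45
position: [562.9, 192.8, 239.4]
orientation: [3.044, 0.775, -0.0]
force: [-0.7, -0.6, -4.1]
width: 20.0
grip_force: 69.2
```

```bash
cat > look.py <<'E'
from h import *
import sys
o=st();print('q6',np.degrees(o['qpos'][5]))
p,d,c=shot('wrist',sys.argv[1] if len(sys.argv)>1 else None)
p,d,c=shot('top');P=cloud(d,c)
for r in vision.cut_out('top','spindle_v')[:9]:
    Q=P[r['mask']];Q=Q[np.isfinite(Q[:,2])]
    if len(Q)<50: continue
    zt=np.percentile(Q[:,2],90)
    b=cv2.minAreaRect(Q[Q[:,2]>zt-16][:,:2].astype(np.float32));ang=b[2] if b[1][0]>b[1][1] else b[2]+90
    L=np.array(b[0])-RK;print('sp',round(r['confidence'],2),np.round(np.array(r['xy'])*[640,400]),np.round(b[0],1),np.round(sorted(b[1]),1),'ang',round(ang,1),'ztop',round(zt,1),'rack xy',round(L@EX,1),round(L@EY,1))
n=[float(v) for v in sys.argv[2:]]
if n: goto(*n)
E
python3 look.py wrist6 564 193 129 -61.5
```

```text
t 25.45 p [562.9 192.8 239.4] R [[0.878, 0.478, 0.0], [0.478, -0.878, -0.001], [-0.0, 0.0, -1.0]] w 20.00066914748076 F [-0.7 -0.6 -4.1]
q6 170.36194134369958
sp 0.84 [385. 173.] [ 633.8 -157.2] [ 22.1 110.1] ang 179.2 ztop 75.4 rack xy -105.8 -437.1
sp 0.73 [338. 212.] [531.6 -31.8] [ 20.  108.4] ang 170.8 ztop 75.6 rack xy -135.8 -278.1
sp 0.7 [338. 169.] [645.8 -39.7] [ 22.5 107.3] ang 56.2 ztop 75.7 rack xy -39.2 -339.6
sp 0.64 [468. 295.] [ 304.9 -373.6] [ 23.2 110.1] ang 179.9 ztop 26.3 rack xy -498.1 -470.4
-> [564. 193. 129.] phi -61.5 row: 0.0060 -0.0006 0.5531 0.0001 -0.0001 -0.0000  rows 3
```

View pics/wrist6.png

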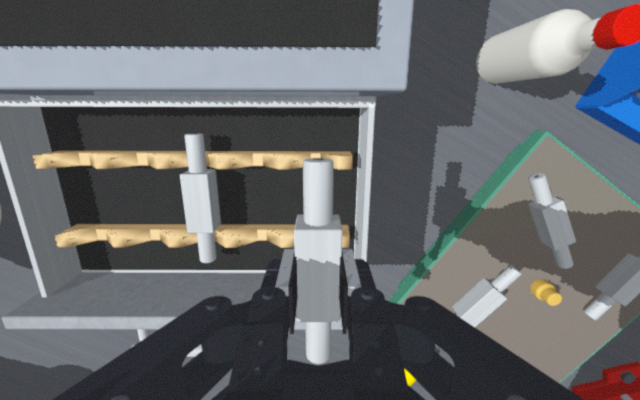

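The wrist view shows the held spindle straight, above the free rightmost notch (320,200). Spindle e is at (200,200). I lower it now.

Emit:
drive_tool:
  motion: "0 0 0.12 0 0 0;0 0 0.24 0 0 0;0 0 0.34 0 0 0;0 0 0.42 0 0 0;0 0 0.47 0 0 0;0 0 0.5 0 0 0;0 0 0.525 0 0 0;0 0 0.54 0 0 0;0 0 0.55 0 0 0;0 0 0.55 0 0 0"

```text
clock: 26.6
position: [563.1, 193.6, 129.8]
orientation: [-3.044, -0.775, -0.001]
force: [-0.2, 1.2, -3.0]
width: 19.9
grip_force: 69.3
```

Emit:
drive_tool:
  motion: "0 0 0.004 0 0 0;0 0 0.008 0 0 0;0 0 0.01 0 0 0;0 0 0.01 0 0 0;0 0 0.01 0 0 0;0 0 0.01 0 0 0;0 0 0.01 0 0 0;0 0 0.01 0 0 0;0 0 0.01 0 0 0;0 0 0.01 0 0 0"

```text
clock: 27.6
position: [563.4, 194.1, 129.2]
orientation: [-3.043, -0.776, -0.004]
force: [-2.3, 1.4, 6.6]
width: 20.1
grip_force: 70.6
```

Emit:
drive_tool:
  motion: "0 0 0 0 0 0;0 0 0 0 0 0;0 0 0 0 0 0;0 0 0 0 0 0;0 0 0 0 0 0;0 0 0 0 0 0;0 0 0 0 0 0;0 0 0 0 0 0;0 0 0 0 0 0;0 0 0 0 0 0"
  jaw: -0.35

```text
clock: 28.6
position: [562.9, 193.4, 127.3]
orientation: [3.044, 0.775, -0.0]
force: [-0.9, 1.0, -0.2]
width: 27.5
grip_force: 0.0
```

```bash
python3 - <<'E'
from h import *
st()
c=goto(563,193.5,240,-61.5)
c=goto(520,40,240,-45,c)
E
```

```text
t 28.6 p [562.9 193.4 127.3] R [[0.878, 0.478, -0.0], [0.478, -0.878, -0.0], [-0.0, -0.0, -1.0]] w 27.533594982243745 F [-0.9  1.  -0.2]
-> [563.  193.5 240. ] phi -61.5 row: 0.0009 -0.0002 -0.5636 -0.0000 0.0000 0.0004  rows 3
-> [520.  40. 240.] phi -45.0 row: -0.5552 0.5719 0.0000 0.0000 0.0000 -0.0917  rows 4
```

```bash
sed -i 's/def goto(x,y,z,phi,cur=None):/def goto(x,y,z,phi,cur=None,absl=0):/; s/    ph=a+((phi-a+90)%180-90);/    ph=phi if absl else a+((phi-a+90)%180-90);/' h.py
python3 - <<'E'
from h import *
c=goto(563,193.5,250,-61.5)
c=goto(545,60,250,10,c,1)
c=goto(531.3,-32,200,80,c,1)
E
```

```text
-> [563.  193.5 250. ] phi -61.5 row: 0.0009 -0.0002 -0.6136 -0.0000 0.0000 0.0004  rows 3
-> [545.  60. 250.] phi 10.0 row: -0.3976 0.5437 0.0000 0.0000 0.0000 -0.3972  rows 9
-> [531.3 -32.  200. ] phi 80.0 row: -0.4411 -0.1473 0.2500 0.0000 0.0000 -0.3889  rows 9
```

Emit:
drive_tool:
  motion: "0 0 -0.03 0 0 0;0 0 -0.08 0 0 0;0 0 -0.16 0 0 0;0 0 -0.28 0 0 0;0 0 -0.4 0 0 0;0 0 -0.52 0 0 0;0 0 -0.614 0 0 0;0 0 -0.614 0 0 0;0 0 -0.614 0 0 0;0 0 -0.614 0 0 0"

```text
clock: 29.6
position: [562.5, 193.2, 249.0]
orientation: [3.044, 0.775, -0.002]
force: [-0.6, -0.3, -0.1]
width: 28.0
grip_force: 0.0
```

Emit:
drive_tool:
  motion: "-0.04 0.05 0 0 0 -0.04;-0.08 0.11 0 0 0 -0.085;-0.12 0.16 0 0 0 -0.13;-0.16 0.22 0 0 0 -0.175;-0.2 0.27 0 0 0 -0.22;-0.24 0.33 0 0 0 -0.265;-0.28 0.38 0 0 0 -0.31;-0.32 0.44 0 0 0 -0.355;-0.36 0.5 0 0 0 -0.397;-0.398 0.544 0 0 0 -0.397"
  jaw: 0.1

```text
clock: 30.6
position: [544.4, 59.0, 248.8]
orientation: [-2.018, -2.406, 0.003]
force: [0.6, 1.0, -0.0]
width: 46.8
grip_force: 0.0
```

Emit:
drive_tool:
  motion: "-0.05 -0.02 0 0 0 -0.04;-0.1 -0.04 0 0 0 -0.085;-0.15 -0.06 0.03 0 0 -0.13;-0.2 -0.08 0.07 0 0 -0.175;-0.26 -0.1 0.11 0 0 -0.22;-0.31 -0.12 0.15 0 0 -0.265;-0.36 -0.13 0.18 0 0 -0.31;-0.41 -0.14 0.22 0 0 -0.355;-0.441 -0.147 0.25 0 0 -0.389;-0.441 -0.147 0.25 0 0 -0.389"

```text
clock: 31.6
position: [530.4, -32.8, 198.5]
orientation: [-0.278, -3.126, 0.0]
force: [0.6, 0.2, -1.0]
width: 46.9
grip_force: 0.0
```

```bash
cat >> look.py <<'E'
p,d,c=shot('wrist');P=cloud(d,c)
for r in vision.cut_out('wrist','spindle_v')[:6]:
    Q=P[r['mask']];Q=Q[np.isfinite(Q[:,2])]
    if len(Q)<50: continue
    zt=np.percentile(Q[:,2],90)
    b=cv2.minAreaRect(Q[Q[:,2]>zt-16][:,:2].astype(np.float32));ang=b[2] if b[1][0]>b[1][1] else b[2]+90
    L=np.array(b[0])-RK;print('wr',round(r['confidence'],2),np.round(np.array(r['xy'])*[640,400]),np.round(b[0],1),np.round(sorted(b[1]),1),'ang',round(ang,1),'ztop',round(zt,1),'rack xy',round(L@EX,1),round(L@EY,1))
E
python3 look.py wrist7 531.3 -32 71 80.2
```

```text
t 31.6 p [530.4 -32.8 198.5] R [[-0.984, 0.176, -0.003], [0.176, 0.984, 0.0], [0.003, -0.0, -1.0]] w 46.88915362771645 F [ 0.6  0.2 -1. ]
q6 6.623894537487699
sp 0.87 [466. 293.] [ 306.5 -373.6] [ 24.1 107.2] ang 2.7 ztop 26.3 rack xy -496.7 -471.1
sp 0.85 [219. 215.] [516.5 276.2] [ 22.4 105.2] ang 28.3 ztop 125.3 rack xy -2.0 -0.3
sp 0.75 [253. 193.] [562.3 191.7] [ 23.7 110.1] ang 27.0 ztop 125.4 rack xy -2.1 -96.3
sp 0.51 [273. 248.] [429.3 145.9] [ 20.6 100.5] ang 63.6 ztop 25.7 rack xy -140.9 -73.2
-> [531.3 -32.   71. ] phi 80.2 row: -0.0001 0.0000 0.6453 0.0001 -0.0001 -0.0019  rows 3
wr 0.89 [498.  41.] [429.8 151.7] [ 22.5 110.4] ang 66.4 ztop 23.2 rack xy -137.7 -68.3
wr 0.8 [203. 288.] [ 556.8 -120.2] [ 30.2 139.4] ang 140.9 ztop 72.2 rack xy -155.8 -367.8
wr 0.71 [622. 194.] [552.  185.4] [22.  75.9] ang 14.4 ztop 122.8 rack xy -14.2 -97.0
wr 0.67 [ 19. 193.] [ 471.9 -314.4] [ 29.6 171.1] ang 152.4 ztop 47.9 rack xy -323.1 -498.0
wr 0.63 [318. 194.] [529.8 -29.7] [ 21.7 109.1] ang 169.5 ztop 73.2 rack xy -136.3 -275.4
wr 0.57 [331. 305.] [641.2 -41.3] [ 23.1 100.5] ang 56.1 ztop 73.1 rack xy -44.0 -338.8
```

Emit:
drive_tool:
  motion: "0 0.008 0.12 0 0 0;0 0.008 0.24 0 0 0;0 0.008 0.36 0 0 0;0 0.008 0.46 0 0 0;0 0.008 0.54 0 0 0;0 0.008 0.59 0 0 0;0 0.008 0.62 0 0 0;0 0.008 0.636 0 0 0;0 0.008 0.636 0 0 0;0 0.008 0.636 0 0 0"

```text
clock: 32.85
position: [532.1, -30.7, 73.6]
orientation: [0.273, 3.129, 0.0]
force: [0.8, 0.4, 0.7]
width: 47.4
grip_force: 0.0
```

Emit:
drive_tool:
  motion: "0 0 0 0 0 0;0 0 0 0 0 0;0 0 0 0 0 0;0 0 0 0 0 0;0 0 0 0 0 0;0 0 0 0 0 0;0 0 0 0 0 0;0 0 0 0 0 0;0 0 0 0 0 0;0 0 0 0 0 0"
  jaw: -1

```text
clock: 33.85
position: [532.1, -30.6, 73.7]
orientation: [0.272, 3.128, 0.0]
force: [-0.2, 0.8, 5.1]
width: 20.6
grip_force: 70.3
```

```bash
python3 - <<'E'
from h import *
st()
c=goto(531,-31.5,250,80)
c=goto(541,100,250,100,c)
n=notch(-48)
c=goto(*n,240,118.5,c)
c=goto(*n,121,118.5,c)
E
```

```text
t 33.85 p [532.1 -30.6  73.7] R [[-0.985, 0.173, 0.001], [0.173, 0.985, 0.0], [-0.001, 0.0, -1.0]] w 20.620279975452068 F [-0.2  0.8  5.1]
-> [531.  -31.5 250. ] phi 80.0 row: 0.0037 -0.0051 -0.8814 0.0001 0.0004 0.0003  rows 4
-> [541. 100. 250.] phi 100.0 row: 0.0649 0.6562 0.0000 0.0000 0.0000 -0.1111  rows 3
-> [541.1 235.2 240. ] phi 118.5 row: -0.1179 0.6657 0.0500 0.0000 0.0000 -0.1028  rows 3
-> [541.1 235.2 121. ] phi 118.5 row: 0.0000 0.0000 0.5950 0.0000 0.0000 0.0000  rows 3
```

Emit:
drive_tool:
  motion: "0 0 -0.03 0 0 0;0 0 -0.08 0 0 0;0 0 -0.16 0 0 0;0 0 -0.28 0 0 0;0 0 -0.4 0 0 0;0 0 -0.53 0 0 0;0 0 -0.66 0 0 0;0 0 -0.78 0 0 0;0 0 -0.85 0 0 0;0 0 -0.88 0 0 0"

```text
clock: 34.85
position: [532.1, -30.7, 250.9]
orientation: [0.272, 3.127, -0.0]
force: [0.3, -0.2, -3.0]
width: 19.9
grip_force: 69.3
```

Emit:
drive_tool:
  motion: "0.005 0.05 0 0 0 0;0.01 0.14 0 0 0 -0.02;0.02 0.24 0 0 0 -0.04;0.04 0.35 0 0 0 -0.06;0.05 0.46 0 0 0 -0.08;0.06 0.56 0 0 0 -0.1;0.065 0.62 0 0 0 -0.111;0.065 0.656 0 0 0 -0.111;0.065 0.656 0 0 0 -0.111;0.065 0.656 0 0 0 -0.111"

```text
clock: 35.85
position: [541.5, 100.5, 248.6]
orientation: [0.273, -3.129, 0.001]
force: [0.4, -0.5, -4.0]
width: 20.2
grip_force: 69.3
```

Emit:
drive_tool:
  motion: "-0.01 0.05 0 0 0 0;-0.02 0.14 0 0 0 -0.02;-0.04 0.25 0.01 0 0 -0.04;-0.06 0.36 0.02 0 0 -0.06;-0.08 0.47 0.03 0 0 -0.08;-0.1 0.57 0.04 0 0 -0.1;-0.11 0.63 0.05 0 0 -0.103;-0.118 0.666 0.05 0 0 -0.103;-0.118 0.666 0.05 0 0 -0.103;-0.118 0.666 0.05 0 0 -0.103"

```text
clock: 36.85
position: [541.7, 235.6, 239.0]
orientation: [-0.774, 3.045, -0.001]
force: [-0.0, -0.4, -2.5]
width: 20.4
grip_force: 69.3
```

```bash
python3 look.py wrist8 541.1 235.2 123.6 118.5
```

```text
t 36.85 p [541.7 235.6 239. ] R [[-0.879, -0.477, 0.0], [-0.477, 0.879, -0.0], [0.0, -0.0, -1.0]] w 20.40544171504908 F [-0.  -0.4 -2.5]
q6 -4.990793637645774
sp 0.81 [386. 172.] [ 632.8 -157.7] [ 21.8 109.4] ang 177.3 ztop 75.7 rack xy -106.9 -437.1
sp 0.54 [467. 290.] [ 305.  -373.7] [ 23.7 109.9] ang 178.8 ztop 26.0 rack xy -498.1 -470.5
sp 0.52 [254. 200.] [548.6 184.4] [23.9 77.3] ang 28.0 ztop 125.7 rack xy -17.7 -96.2
sp 0.52 [339. 168.] [645.7 -40.7] [ 23.3 105.8] ang 57.0 ztop 75.9 rack xy -39.8 -340.4
sp 0.51 [276. 250.] [429.7 145.8] [ 20.2 101.2] ang 66.5 ztop 25.8 rack xy -140.6 -73.4
-> [541.1 235.2 123.6] phi 118.5 row: 0.0033 0.0010 0.5777 -0.0001 0.0001 -0.0000  rows 3
wr 0.96 [318. 258.] [540.  234.5] [ 23.5 109.5] ang 28.7 ztop 238.6 rack xy -1.3 -48.1
wr 0.9 [289.  38.] [428.7 148.8] [ 21.9 101.4] ang 66.5 ztop 23.3 rack xy -140.0 -70.3
wr 0.8 [ 24. 159.] [651.1 -26.4] [24.  84.7] ang 55.0 ztop 73.0 rack xy -28.1 -330.4
wr 0.76 [263. 197.] [560.7 195.8] [ 22.3 110.6] ang 29.2 ztop 123.5 rack xy -1.6 -92.0
wr 0.75 [377. 197.] [516.  279.7] [ 22.5 109.3] ang 28.3 ztop 123.1 rack xy -0.9 3.1
```

View pics/wrist8.png

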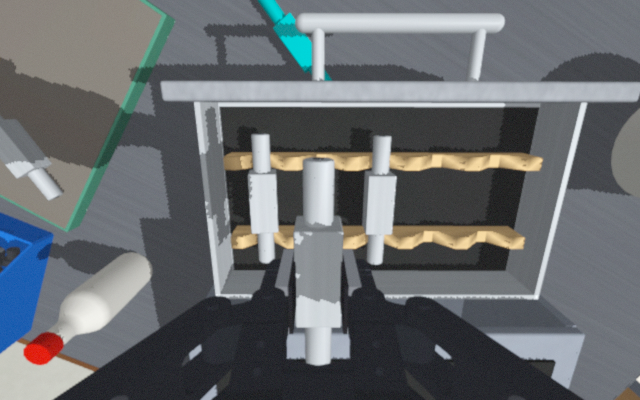

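The held spindle at (318,258) is aligned midway between the placed ones at (263,197) and (377,197). I lower it.

Emit:
drive_tool:
  motion: "0 0 0.12 0 0 0;0 0 0.24 0 0 0;0 0 0.36 0 0 0;0 0 0.44 0 0 0;0 0 0.5 0 0 0;0 0 0.53 0 0 0;0 0 0.555 0 0 0;0 0 0.57 0 0 0;0 0 0.578 0 0 0;0 0 0.578 0 0 0"

```text
clock: 38.1
position: [541.9, 236.6, 124.3]
orientation: [-0.775, 3.043, 0.002]
force: [-0.9, 2.2, -0.1]
width: 20.3
grip_force: 69.8
```

Emit:
drive_tool:
  motion: "0 0 0.002 0 0 0;0 0 0.004 0 0 0;0 0 0.006 0 0 0;0 0 0.006 0 0 0;0 0 0.006 0 0 0;0 0 0.006 0 0 0;0 0 0.006 0 0 0;0 0 0.006 0 0 0;0 0 0.006 0 0 0;0 0 0.006 0 0 0"

```text
clock: 39.1
position: [542.2, 236.9, 124.0]
orientation: [-0.775, 3.042, 0.002]
force: [-3.5, 1.8, 8.9]
width: 20.3
grip_force: 70.7
```

```bash
python3 - <<'E'
from h import *
c=goto(542,236.5,250,118.5)
c=goto(595,70,250,132,c)
c=goto(645.3,-40.4,200,147,c)
E
```

```text
-> [542.  236.5 250. ] phi 118.5 row: -0.0003 -0.0010 -0.6298 0.0002 0.0010 0.0005  rows 3
-> [595.  70. 250.] phi 132.0 row: 0.1643 -0.8581 0.0000 0.0000 0.0000 -0.0750  rows 4
-> [645.3 -40.4 200. ] phi 147.0 row: 0.1825 -0.5785 0.2500 0.0000 0.0000 -0.0833  rows 3
```

Emit:
drive_tool:
  motion: "0 0 0 0 0 0;0 0 0 0 0 0;0 0 0 0 0 0;0 0 0 0 0 0;0 0 -0.05 0 0 0;0 0 -0.15 0 0 0;0 0 -0.28 0 0 0;0 0 -0.42 0 0 0;0 0 -0.56 0 0 0;0 0 -0.63 0 0 0"
  jaw: -0.35

```text
clock: 40.1
position: [542.2, 236.3, 251.7]
orientation: [-0.774, 3.041, 0.001]
force: [1.5, 0.8, -0.2]
width: 27.8
grip_force: 0.0
```

Emit:
drive_tool:
  motion: "0.03 -0.15 0 0 0 -0.02;0.06 -0.3 0 0 0 -0.04;0.1 -0.5 0 0 0 -0.06;0.14 -0.7 0 0 0 -0.07;0.164 -0.858 0 0 0 -0.075;0.164 -0.858 0 0 0 -0.075;0.164 -0.858 0 0 0 -0.075;0.164 -0.858 0 0 0 -0.075;0.164 -0.858 0 0 0 -0.075;0.164 -0.858 0 0 0 -0.075"
  jaw: 0.1

```text
clock: 41.1
position: [594.6, 70.7, 248.3]
orientation: [-1.13, 2.931, 0.0]
force: [0.3, -0.2, -0.2]
width: 46.8
grip_force: 0.0
```

Emit:
drive_tool:
  motion: "0.04 -0.12 0.05 0 0 -0.02;0.08 -0.25 0.1 0 0 -0.04;0.12 -0.38 0.16 0 0 -0.06;0.16 -0.5 0.22 0 0 -0.07;0.182 -0.578 0.25 0 0 -0.083;0.182 -0.578 0.25 0 0 -0.083;0.182 -0.578 0.25 0 0 -0.083;0.182 -0.578 0.25 0 0 -0.083;0.182 -0.578 0.25 0 0 -0.083;0.182 -0.578 0.25 0 0 -0.083"

```text
clock: 42.1
position: [645.3, -39.7, 198.7]
orientation: [-1.5, 2.759, -0.001]
force: [-0.5, -1.1, -0.0]
width: 46.8
grip_force: 0.0
```

```bash
python3 look.py wrist9 645.3 -40.4 73 147
```

```text
t 42.1 p [645.3 -39.7 198.7] R [[-0.544, -0.839, 0.001], [-0.839, 0.544, 0.0], [-0.0, -0.001, -1.0]] w 46.804442067922714 F [-0.5 -1.1 -0. ]
q6 -60.58428657544209
sp 0.88 [464. 293.] [ 305.1 -373.9] [ 24.1 110.2] ang 2.0 ztop 26.0 rack xy -498.1 -470.6
sp 0.71 [276. 250.] [429.4 144.5] [20.5 95.6] ang 65.4 ztop 26.9 rack xy -141.5 -74.5
sp 0.66 [255. 197.] [561.9 191.6] [ 23.6 108.6] ang 26.8 ztop 125.2 rack xy -2.6 -96.3
sp 0.66 [221. 216.] [516.6 275.8] [ 21.7 106.6] ang 28.3 ztop 125.5 rack xy -2.2 -0.6
sp 0.54 [235. 207.] [537.9 232.3] [ 24.3 104.1] ang 26.4 ztop 125.3 rack xy -4.2 -49.1
sp 0.26 [211. 221.] [494.8 263.4] [211.5 293.5] ang 118.2 ztop 148.4 rack xy -27.3 -1.1
-> [645.3 -40.4  73. ] phi 147.0 row: 0.0015 -0.0006 0.6269 -0.0001 0.0001 0.0002  rows 3
wr 0.95 [611. 381.] [551.7 125.8] [ 52.  283.8] ang 113.4 ztop 122.2 rack xy -42.9 -149.2
wr 0.87 [319. 198.] [644.8 -37.6] [ 21.9 110.2] ang 56.3 ztop 73.2 rack xy -39.0 -337.3
wr 0.81 [583. 223.] [430.3 151.1] [ 24.2 110.5] ang 66.3 ztop 22.9 rack xy -137.5 -69.0
wr 0.7 [250.  73.] [ 632.6 -155.2] [ 22.3 109. ] ang 177.0 ztop 73.2 rack xy -105.9 -434.8
wr 0.69 [574. 355.] [562.2  89.4] [ 39.3 216.3] ang 110.2 ztop 122.1 rack xy -51.1 -186.2
```

Emit:
drive_tool:
  motion: "0 0 0.12 0 0 0;0 0 0.24 0 0 0;0 0 0.36 0 0 0;0 0 0.46 0 0 0;0 0 0.54 0 0 0;0 0 0.58 0 0 0;0 0 0.61 0 0 0;0 0 0.628 0 0 0;0 0 0.628 0 0 0;0 0 0.628 0 0 0"

```text
clock: 43.35
position: [645.7, -40.5, 73.3]
orientation: [-1.499, 2.76, -0.001]
force: [-0.5, -0.7, -0.2]
width: 46.5
grip_force: 0.0
```

Emit:
drive_tool:
  motion: "0 0 0 0 0 0;0 0 0 0 0 0;0 0 0 0 0 0;0 0 0 0 0 0;0 0 0 0 0 0;0 0 0 0 0 0;0 0 0 0 0 0;0 0 0 0 0 0;0 0 0 0 0 0;0 0 0 0 0 0"
  jaw: -1

```text
clock: 44.35
position: [645.6, -40.4, 73.4]
orientation: [-1.499, 2.76, -0.001]
force: [-1.0, -0.3, 6.5]
width: 20.4
grip_force: 71.7
```

```bash
python3 - <<'E'
from h import *
st()
p=pose()[0]
c=goto(p[0],p[1],250,147)
c=goto(590,110,250,130,c)
n=notch(48)
c=goto(535,240,250,118.5,c)
c=goto(*n,240,118.5,c)
E
```

```text
t 44.35 p [645.6 -40.4  73.4] R [[-0.544, -0.839, 0.001], [-0.839, 0.544, 0.0], [-0.001, -0.001, -1.0]] w 20.368164843652202 F [-1.  -0.3  6.5]
-> [645.6 -40.4 250. ] phi 147.0 row: -0.0006 -0.0009 -0.8829 -0.0003 0.0002 0.0001  rows 4
-> [590. 110. 250.] phi 130.0 row: -0.4793 0.6430 0.0000 0.0000 0.0000 0.0944  rows 4
-> [535. 240. 250.] phi 118.5 row: -0.2071 0.6747 0.0000 0.0000 0.0000 0.0639  rows 3
-> [495.3 319.6 240. ] phi 118.5 row: -0.0154 0.4444 0.0500 0.0000 0.0000 0.0000  rows 2
```

Emit:
drive_tool:
  motion: "0 0 -0.03 0 0 0;0 0 -0.08 0 0 0;0 0 -0.16 0 0 0;0 0 -0.28 0 0 0;0 0 -0.4 0 0 0;0 0 -0.53 0 0 0;0 0 -0.66 0 0 0;0 0 -0.78 0 0 0;0 0 -0.85 0 0 0;0 0 -0.883 0 0 0"

```text
clock: 45.35
position: [645.7, -40.5, 251.0]
orientation: [-1.499, 2.759, -0.002]
force: [0.4, 0.5, -3.7]
width: 19.9
grip_force: 70.6
```

Emit:
drive_tool:
  motion: "-0.03 0.05 0 0 0 0;-0.1 0.14 0 0 0 0.02;-0.18 0.24 0 0 0 0.035;-0.26 0.35 0 0 0 0.05;-0.34 0.46 0 0 0 0.07;-0.41 0.55 0 0 0 0.08;-0.46 0.62 0 0 0 0.094;-0.479 0.643 0 0 0 0.094;-0.479 0.643 0 0 0 0.094;-0.479 0.643 0 0 0 0.094"

```text
clock: 46.35
position: [589.5, 109.6, 248.6]
orientation: [1.077, -2.95, 0.0]
force: [-0.1, -0.1, -4.4]
width: 20.1
grip_force: 70.5
```

Emit:
drive_tool:
  motion: "-0.01 0.05 0 0 0 0;-0.04 0.14 0 0 0 0.02;-0.07 0.25 0 0 0 0.03;-0.11 0.37 0 0 0 0.04;-0.14 0.48 0 0 0 0.05;-0.18 0.58 0 0 0 0.06;-0.2 0.64 0 0 0 0.064;-0.207 0.675 0 0 0 0.064;-0.207 0.675 0 0 0 0.064;-0.207 0.675 0 0 0 0.064"

```text
clock: 47.35
position: [534.5, 239.3, 249.1]
orientation: [0.775, -3.045, 0.001]
force: [-0.5, -0.3, -3.7]
width: 20.6
grip_force: 70.5
```

Emit:
drive_tool:
  motion: "0 0.05 0 0 0 0;0 0.13 0.01 0 0 0;-0.01 0.22 0.02 0 0 0;-0.01 0.31 0.03 0 0 0;-0.015 0.39 0.04 0 0 0;-0.015 0.43 0.05 0 0 0;-0.015 0.444 0.05 0 0 0;-0.015 0.444 0.05 0 0 0;-0.015 0.444 0.05 0 0 0;-0.015 0.444 0.05 0 0 0"

```text
clock: 48.35
position: [494.8, 318.7, 239.2]
orientation: [-0.774, 3.045, -0.0]
force: [-0.0, -0.4, -2.8]
width: 20.5
grip_force: 70.5
```

```bash
python3 look.py wrist10 495.3 319.6 123.3 118.5
```

```text
t 48.35 p [494.8 318.7 239.2] R [[-0.879, -0.478, 0.0], [-0.478, 0.879, -0.0], [-0.0, -0.0, -1.0]] w 20.51341653166694 F [-0.  -0.4 -2.8]
q6 4.26921809581517
sp 0.88 [255. 196.] [562.2 191.2] [ 22.7 105.6] ang 27.5 ztop 125.7 rack xy -2.4 -96.8
sp 0.74 [386. 173.] [ 633.5 -157.6] [ 22.6 109.4] ang 178.9 ztop 76.2 rack xy -106.3 -437.3
sp 0.69 [194. 231.] [469.3 300.5] [22.5 44. ] ang 33.4 ztop 239.8 rack xy -32.0 43.6
sp 0.62 [236. 205.] [536.5 231.8] [ 24.4 105.7] ang 26.9 ztop 124.6 rack xy -5.6 -48.8
sp 0.57 [220. 214.] [517.3 275.5] [ 21.1 103.9] ang 27.2 ztop 125.0 rack xy -1.7 -1.2
sp 0.52 [272. 250.] [428.8 145.1] [20.8 98.9] ang 63.5 ztop 26.5 rack xy -141.7 -73.6
sp 0.5 [466. 295.] [ 305.  -373.7] [ 22.9 109.7] ang 0.3 ztop 26.4 rack xy -498.0 -470.4
-> [495.3 319.6 123.3] phi 118.5 row: -0.0040 0.0021 0.5796 -0.0000 0.0001 0.0001  rows 3
wr 0.92 [263. 197.] [515.4 279.5] [ 22.3 109.1] ang 28.4 ztop 123.1 rack xy -1.5 3.2
wr 0.82 [147. 197.] [560.3 195.9] [ 22.9 110.4] ang 29.1 ztop 123.3 rack xy -1.9 -91.7
wr 0.72 [207.  50.] [431.8 166.9] [ 33.4 134.2] ang 80.2 ztop 23.3 rack xy -128.6 -55.9
wr 0.61 [205. 194.] [535.  236.7] [ 21.9 110.6] ang 28.6 ztop 123.4 rack xy -4.6 -43.8
wr 0.61 [317. 261.] [494.  319.1] [ 22.  105.9] ang 28.3 ztop 238.9 rack xy -1.4 48.2
```

Emit:
drive_tool:
  motion: "-0.004 0.002 0.12 0 0 0;-0.004 0.002 0.24 0 0 0;-0.004 0.002 0.36 0 0 0;-0.004 0.002 0.44 0 0 0;-0.004 0.002 0.5 0 0 0;-0.004 0.002 0.53 0 0 0;-0.004 0.002 0.555 0 0 0;-0.004 0.002 0.57 0 0 0;-0.004 0.002 0.578 0 0 0;-0.004 0.002 0.578 0 0 0"

```text
clock: 49.6
position: [495.2, 320.4, 124.3]
orientation: [-0.775, 3.043, 0.002]
force: [-0.3, 1.0, -3.3]
width: 20.3
grip_force: 70.8
```

Emit:
drive_tool:
  motion: "0 0 0.002 0 0 0;0 0 0.004 0 0 0;0 0 0.006 0 0 0;0 0 0.006 0 0 0;0 0 0.006 0 0 0;0 0 0.006 0 0 0;0 0 0.006 0 0 0;0 0 0.006 0 0 0;0 0 0.006 0 0 0;0 0 0.006 0 0 0"

```text
clock: 50.6
position: [495.2, 320.7, 123.7]
orientation: [-0.775, 3.043, 0.003]
force: [-3.2, 1.3, 5.5]
width: 20.4
grip_force: 71.8
```

```bash
python3 - <<'E'
from h import *
st()
p=pose()[0]
c=goto(p[0],p[1],250,118.5)
c=goto(560,170,260,110,c)
c=goto(620,20,260,98,c)
c=goto(633.3,-157.5,200,88.3,c)
E
```

```text
t 50.6 p [495.2 320.7 123.7] R [[-0.878, -0.479, 0.001], [-0.479, 0.878, 0.002], [-0.002, 0.001, -1.0]] w 20.443971291742926 F [-3.2  1.3  5.5]
-> [495.2 320.7 250. ] phi 118.5 row: -0.0013 0.0008 -0.6316 0.0004 0.0007 0.0005  rows 3
-> [560. 170. 260.] phi 110.0 row: 0.0750 -0.8168 -0.0500 0.0000 0.0000 0.0472  rows 4
-> [620.  20. 260.] phi 98.0 row: -0.0254 -0.8074 0.0000 0.0000 0.0000 0.0667  rows 4
-> [ 633.3 -157.5  200. ] phi 88.3 row: 0.0577 -0.8881 0.3000 0.0000 0.0000 0.0539  rows 4
```

Emit:
drive_tool:
  motion: "0 0 0 0 0 0;0 0 0 0 0 0;0 0 0 0 0 0;0 0 0 0 0 0;0 0 -0.05 0 0 0;0 0 -0.15 0 0 0;0 0 -0.28 0 0 0;0 0 -0.42 0 0 0;0 0 -0.56 0 0 0;0 0 -0.63 0 0 0"
  jaw: -0.35

```text
clock: 51.6
position: [495.6, 320.3, 251.9]
orientation: [-0.774, 3.041, 0.002]
force: [-0.2, 0.6, 0.3]
width: 27.4
grip_force: 0.0
```

Emit:
drive_tool:
  motion: "0.01 -0.15 -0.01 0 0 0.01;0.03 -0.33 -0.02 0 0 0.02;0.05 -0.53 -0.03 0 0 0.03;0.07 -0.7 -0.05 0 0 0.04;0.075 -0.817 -0.05 0 0 0.047;0.075 -0.817 -0.05 0 0 0.047;0.075 -0.817 -0.05 0 0 0.047;0.075 -0.817 -0.05 0 0 0.047;0.075 -0.817 -0.05 0 0 0.047;0.075 -0.817 -0.05 0 0 0.047"
  jaw: 0.1

```text
clock: 52.6
position: [559.6, 170.2, 258.3]
orientation: [0.551, -3.093, -0.0]
force: [-0.0, -0.3, -0.2]
width: 46.9
grip_force: 0.0
```

Emit:
drive_tool:
  motion: "0 -0.15 0 0 0 0.01;-0.01 -0.33 0 0 0 0.03;-0.02 -0.53 0 0 0 0.05;-0.025 -0.7 0 0 0 0.06;-0.025 -0.807 0 0 0 0.067;-0.025 -0.807 0 0 0 0.067;-0.025 -0.807 0 0 0 0.067;-0.025 -0.807 0 0 0 0.067;-0.025 -0.807 0 0 0 0.067;-0.025 -0.807 0 0 0 0.067"

```text
clock: 53.6
position: [619.9, 20.5, 258.5]
orientation: [-0.223, 3.133, 0.0]
force: [0.1, -0.1, 0.7]
width: 47.0
grip_force: 0.0
```

Emit:
drive_tool:
  motion: "0.01 -0.15 0.05 0 0 0.01;0.03 -0.33 0.1 0 0 0.03;0.04 -0.55 0.17 0 0 0.05;0.05 -0.75 0.25 0 0 0.054;0.058 -0.888 0.3 0 0 0.054;0.058 -0.888 0.3 0 0 0.054;0.058 -0.888 0.3 0 0 0.054;0.058 -0.888 0.3 0 0 0.054;0.058 -0.888 0.3 0 0 0.054;0.058 -0.888 0.3 0 0 0.054"

```text
clock: 54.6
position: [633.8, -156.9, 199.0]
orientation: [0.043, 3.14, -0.0]
force: [1.7, 0.4, 0.1]
width: 47.3
grip_force: 0.0
```

```bash
python3 look.py wrist11 633.3 -157.5 73 88.3
```

```text
t 54.6 p [ 633.8 -156.9  199. ] R [[-1.0, 0.028, 0.001], [0.028, 1.0, -0.0], [-0.001, -0.0, -1.0]] w 47.341830524704335 F [1.7 0.4 0.1]
q6 -12.326942103701347
sp 0.75 [219. 216.] [518.2 276.3] [ 22.2 109.6] ang 30.9 ztop 125.1 rack xy -0.5 -1.0
sp 0.74 [236. 206.] [537.  232.6] [ 23.6 108.3] ang 27.5 ztop 125.3 rack xy -4.8 -48.3
sp 0.71 [463. 293.] [ 305.  -374.1] [ 24.2 109.9] ang 179.5 ztop 25.8 rack xy -498.3 -470.8
sp 0.67 [198. 225.] [496.8 319.1] [ 23.8 107.5] ang 28.3 ztop 125.1 rack xy 1.1 46.9
sp 0.59 [276. 251.] [429.  143.6] [21.7 98.1] ang 66.6 ztop 26.3 rack xy -142.2 -75.1
sp 0.55 [250. 197.] [561.4 191.5] [ 23.4 106. ] ang 28.3 ztop 125.3 rack xy -3.0 -96.1
sp 0.42 [385. 176.] [ 580.1 -128.9] [ 27.8 157.4] ang 150.6 ztop 76.6 rack xy -139.5 -386.5
-> [ 633.3 -157.5   73. ] phi 88.3 row: 0.0023 -0.0006 0.6283 -0.0000 0.0002 0.0005  rows 3
wr 0.69 [320. 196.] [ 632.2 -155.1] [ 21.9 109.7] ang 177.8 ztop 73.2 rack xy -106.1 -434.5
wr 0.31 [401. 118.] [589.8 -92.1] [234.6 250.7] ang 84.8 ztop 51.5 rack xy -113.4 -358.9
```

Emit:
drive_tool:
  motion: "0.003 0 0.12 0 0 0;0.003 0 0.24 0 0 0;0.003 0 0.36 0 0 0;0.003 0 0.46 0 0 0;0.003 0 0.54 0 0 0;0.003 0 0.58 0 0 0;0.003 0 0.61 0 0 0;0.003 0 0.629 0 0 0;0.003 0 0.629 0 0 0;0.003 0 0.629 0 0 0"

```text
clock: 55.85
position: [633.4, -158.1, 73.2]
orientation: [0.046, 3.14, -0.0]
force: [-0.3, 0.3, -0.2]
width: 46.9
grip_force: 0.0
```

Emit:
drive_tool:
  motion: "0 0 0 0 0 0;0 0 0 0 0 0;0 0 0 0 0 0;0 0 0 0 0 0;0 0 0 0 0 0;0 0 0 0 0 0;0 0 0 0 0 0;0 0 0 0 0 0;0 0 0 0 0 0;0 0 0 0 0 0"
  jaw: -1

```text
clock: 56.85
position: [633.4, -157.9, 73.5]
orientation: [0.045, 3.14, 0.0]
force: [-1.1, 2.5, 5.6]
width: 20.2
grip_force: 71.2
```

```bash
python3 - <<'E'
from h import *
st()
p=pose()[0]
c=goto(p[0],p[1],250,88.3)
c=goto(610,20,250,98,c)
c=goto(550,190,250,110,c)
n=notch(96);print(n)
c=goto(*n,240,118.5,c)
E
```

```text
t 56.85 p [ 633.4 -157.9   73.5] R [[-1.0, 0.029, 0.002], [0.029, 1.0, 0.0], [-0.002, 0.0, -1.0]] w 20.22221701628284 F [-1.1  2.5  5.6]
-> [ 633.4 -157.9  250. ] phi 88.3 row: -0.0013 0.0001 -0.8824 0.0000 0.0005 0.0002  rows 4
-> [610.  20. 250.] phi 98.0 row: 0.1434 0.8854 0.0000 0.0000 0.0000 -0.0539  rows 4
-> [550. 190. 250.] phi 110.0 row: 0.1788 0.8835 0.0000 0.0000 0.0000 -0.0667  rows 4
[472.39275902 361.76644282]
-> [472.4 361.8 240. ] phi 118.5 row: 0.0709 0.9398 0.0500 0.0000 0.0000 -0.0472  rows 4
```

Emit:
drive_tool:
  motion: "0 0 -0.03 0 0 0;0 0 -0.08 0 0 0;0 0 -0.16 0 0 0;0 0 -0.28 0 0 0;0 0 -0.4 0 0 0;0 0 -0.53 0 0 0;0 0 -0.66 0 0 0;0 0 -0.78 0 0 0;0 0 -0.85 0 0 0;0 0 -0.882 0 0 0"

```text
clock: 57.85
position: [633.3, -158.2, 250.8]
orientation: [0.046, 3.139, -0.001]
force: [-0.3, 0.8, -4.3]
width: 20.6
grip_force: 69.9
```

Emit:
drive_tool:
  motion: "0.01 0.05 0 0 0 0;0.03 0.15 0 0 0 -0.01;0.05 0.28 0 0 0 -0.02;0.08 0.43 0 0 0 -0.03;0.1 0.58 0 0 0 -0.04;0.12 0.72 0 0 0 -0.05;0.135 0.83 0 0 0 -0.054;0.143 0.885 0 0 0 -0.054;0.143 0.885 0 0 0 -0.054;0.143 0.885 0 0 0 -0.054"

```text
clock: 58.85
position: [609.2, 19.8, 248.5]
orientation: [0.222, -3.133, 0.001]
force: [-0.3, -0.5, -3.8]
width: 20.4
grip_force: 69.9
```

Emit:
drive_tool:
  motion: "0.01 0.05 0 0 0 0;0.03 0.15 0 0 0 -0.01;0.06 0.28 0 0 0 -0.02;0.09 0.43 0 0 0 -0.03;0.12 0.58 0 0 0 -0.045;0.15 0.72 0 0 0 -0.055;0.17 0.83 0 0 0 -0.067;0.179 0.884 0 0 0 -0.067;0.179 0.884 0 0 0 -0.067;0.179 0.884 0 0 0 -0.067"

```text
clock: 59.85
position: [549.6, 189.1, 248.8]
orientation: [-0.547, 3.094, -0.001]
force: [0.0, 0.6, -4.2]
width: 20.8
grip_force: 69.9
```

Emit:
drive_tool:
  motion: "0 0.05 0 0 0 0;0.01 0.15 0.01 0 0 -0.01;0.02 0.29 0.02 0 0 -0.02;0.03 0.45 0.03 0 0 -0.03;0.04 0.61 0.04 0 0 -0.04;0.05 0.76 0.05 0 0 -0.047;0.065 0.88 0.05 0 0 -0.047;0.071 0.94 0.05 0 0 -0.047;0.071 0.94 0.05 0 0 -0.047;0.071 0.94 0.05 0 0 -0.047"

```text
clock: 60.85
position: [471.7, 360.9, 238.9]
orientation: [-0.774, 3.045, -0.001]
force: [-0.4, -0.8, -4.5]
width: 20.4
grip_force: 69.9
```

```bash
python3 look.py wrist12 472.4 361.8 123.3 118.5
```

```text
t 60.85 p [471.7 360.9 238.9] R [[-0.878, -0.478, 0.0], [-0.478, 0.878, -0.001], [0.0, -0.001, -1.0]] w 20.387704129422204 F [-0.4 -0.8 -4.5]
q6 8.894662959938156
sp 0.88 [200. 223.] [496.8 319. ] [ 24.3 106.2] ang 27.5 ztop 125.0 rack xy 1.1 46.8
sp 0.86 [219. 215.] [518.  276.8] [ 21.7 106.7] ang 28.2 ztop 125.2 rack xy -0.4 -0.4
sp 0.8 [252. 198.] [561.4 192.2] [ 21.8 104.2] ang 27.7 ztop 125.6 rack xy -2.7 -95.5
sp 0.79 [465. 294.] [ 305.5 -373. ] [ 23.2 108.6] ang 3.3 ztop 26.5 rack xy -497.3 -470.1
sp 0.6 [236. 208.] [537.1 232.2] [ 22.9 105. ] ang 27.3 ztop 125.7 rack xy -5.0 -48.7
sp 0.6 [271. 247.] [430.9 146.4] [19.9 98.3] ang 66.3 ztop 25.6 rack xy -139.2 -73.5
sp 0.52 [181. 240.] [448.5 338.3] [28.2 46.7] ang 36.2 ztop 240.3 rack xy -32.2 86.8
-> [472.4 361.8 123.3] phi 118.5 row: -0.0050 0.0049 0.5784 -0.0001 0.0000 -0.0001  rows 3
wr 0.94 [264. 201.] [494.7 323.6] [ 22.3 108.9] ang 29.7 ztop 123.4 rack xy 1.4 51.8
wr 0.89 [149. 194.] [534.7 236.6] [ 22.5 110.5] ang 28.8 ztop 123.4 rack xy -4.9 -43.7
wr 0.87 [317. 265.] [470.4 360.4] [ 22.1 109.3] ang 28.3 ztop 238.7 rack xy -2.4 95.7
wr 0.75 [ 91. 198.] [559.9 195.6] [ 23.2 109.5] ang 28.2 ztop 123.3 rack xy -2.4 -91.7
wr 0.64 [203. 199.] [515.9 280.3] [ 26.9 110.2] ang 22.2 ztop 123.1 rack xy -0.7 3.6
wr 0.62 [160.  51.] [428.6 150.1] [ 22.  101.9] ang 65.9 ztop 23.2 rack xy -139.4 -69.1
```

View pics/wrist12.png

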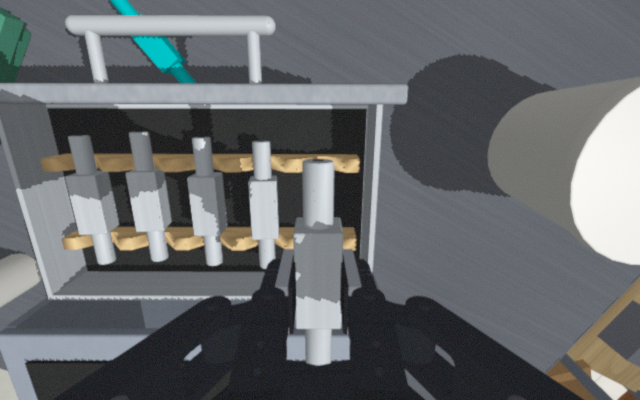

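The four placed spindles lie in their notches at columns 85, 148, 205 and 263. The last one, at (318,265), is above the free end notch.

Emit:
drive_tool:
  motion: "-0.004 0.004 0.12 0 0 0;-0.004 0.004 0.24 0 0 0;-0.004 0.004 0.36 0 0 0;-0.004 0.004 0.44 0 0 0;-0.004 0.004 0.5 0 0 0;-0.004 0.004 0.53 0 0 0;-0.004 0.004 0.555 0 0 0;-0.004 0.004 0.57 0 0 0;-0.004 0.004 0.578 0 0 0;-0.004 0.004 0.578 0 0 0"

```text
clock: 62.1
position: [471.9, 362.9, 123.9]
orientation: [-0.775, 3.044, 0.001]
force: [0.9, 0.2, -4.0]
width: 19.9
grip_force: 70.1
```

Emit:
drive_tool:
  motion: "0 0 0.002 0 0 0;0 0 0.004 0 0 0;0 0 0.006 0 0 0;0 0 0.006 0 0 0;0 0 0.006 0 0 0;0 0 0.006 0 0 0;0 0 0.006 0 0 0;0 0 0.006 0 0 0;0 0 0.006 0 0 0;0 0 0.006 0 0 0"

```text
clock: 63.1
position: [471.9, 363.1, 123.4]
orientation: [-0.775, 3.043, 0.002]
force: [-2.0, 0.5, 6.1]
width: 20.4
grip_force: 71.1
```

Emit:
drive_tool:
  motion: "0 0 0 0 0 0;0 0 0 0 0 0;0 0 0 0 0 0;0 0 0 0 0 0;0 0 -0.05 0 0 0;0 0 -0.15 0 0 0;0 0 -0.28 0 0 0;0 0 -0.42 0 0 0;0 0 -0.56 0 0 0;0 0 -0.63 0 0 0"
  jaw: -0.35

```text
clock: 64.1
position: [472.2, 362.9, 251.8]
orientation: [-0.774, 3.041, 0.002]
force: [-0.2, 0.7, 0.4]
width: 28.0
grip_force: 0.0
```

```bash
python3 look.py wrist13
python3 - <<'E'
from h import *
c=goto(440,290,270,118.5)
c=goto(406.5,217.5,240,28.5,c,1)
c=goto(406.5,217.5,141,28.5,c)
E
```

```text
t 64.1 p [472.2 362.9 251.8] R [[-0.878, -0.478, 0.003], [-0.478, 0.878, 0.002], [-0.004, 0.001, -1.0]] w 28.032250798299444 F [-0.2  0.7  0.4]
q6 8.976989305628456
sp 0.9 [201. 225.] [497.4 319.9] [ 24.2 108.7] ang 26.8 ztop 125.2 rack xy 2.0 47.3
sp 0.87 [222. 216.] [515.8 275.1] [ 20.4 101. ] ang 28.9 ztop 125.4 rack xy -3.2 -0.9
sp 0.84 [252. 197.] [561.5 191.1] [ 23.3 106.5] ang 27.8 ztop 125.2 rack xy -3.1 -96.5
sp 0.83 [190. 237.] [456.3 351.6] [23.7 71.9] ang 29.0 ztop 125.9 rack xy -19.0 94.8
sp 0.69 [236. 209.] [537.4 232.9] [ 24.2 109.8] ang 28.7 ztop 125.0 rack xy -4.4 -48.3
sp 0.57 [275. 250.] [429.8 142.8] [20.1 90.7] ang 69.1 ztop 26.5 rack xy -141.9 -76.1
wr 0.96 [162.  52.] [429.2 150.3] [ 22.7 103.4] ang 67.9 ztop 23.2 rack xy -138.9 -69.2
wr 0.93 [263. 196.] [495.1 323.6] [ 22.4 109.3] ang 29.5 ztop 123.5 rack xy 1.8 51.6
wr 0.87 [319. 198.] [470.5 364.5] [ 23.7 110.1] ang 27.7 ztop 123.5 rack xy -0.3 99.3
wr 0.73 [151. 191.] [534.8 236.8] [ 22.2 110.4] ang 28.8 ztop 123.3 rack xy -4.7 -43.6
wr 0.7 [ 98. 195.] [560.1 195.6] [ 23.2 109.1] ang 28.7 ztop 123.3 rack xy -2.2 -91.9
wr 0.66 [207. 193.] [515.9 280.1] [ 22.3 110.4] ang 28.5 ztop 123.0 rack xy -0.7 3.5
-> [440. 290. 270.] phi 118.5 row: 0.3114 -0.2426 -0.1130 -0.0001 -0.0003 0.0004  rows 2
-> [406.5 217.5 240. ] phi 28.5 row: 0.3202 -0.2386 0.1500 0.0000 0.0000 0.5000  rows 11
-> [406.5 217.5 141. ] phi 28.5 row: 0.0000 0.0000 0.4950 0.0000 0.0000 0.0000  rows 2
```

Emit:
drive_tool:
  motion: "0.07 -0.06 -0.05 0 0 0.03;0.15 -0.12 -0.1 0 0 0.06;0.23 -0.18 -0.11 0 0 0.1;0.31 -0.243 -0.113 0 0 0.14;0.311 -0.243 -0.113 0 0 0.18;0.311 -0.243 -0.113 0 0 0.22;0.311 -0.243 -0.113 0 0 0.25;0.311 -0.243 -0.113 0 0 0.25;0.311 -0.243 -0.113 0 0 0.25;0.311 -0.243 -0.113 0 0 0.25"

```text
clock: 65.35
position: [440.1, 290.0, 270.1]
orientation: [-0.446, -3.109, 0.001]
force: [-0.2, 0.1, -0.2]
width: 27.8
grip_force: 0.0
```

```bash
python3 - <<'E'
from h import *
st()
c=goto(406.3,217.5,240,28.5)
E
```

```text
t 65.35 p [440.1 290.  270.1] R [[-0.96, 0.281, -0.001], [0.281, 0.96, -0.001], [0.001, -0.001, -1.0]] w 27.812608564357554 F [-0.2  0.1 -0.2]
-> [406.3 217.5 240. ] phi 28.5 row: 0.0601 -0.3954 0.1510 -0.0003 -0.0001 0.2509  rows 6
```

Emit:
drive_tool:
  motion: "0.01 -0.06 0 0 0 0.04;0.02 -0.13 0 0 0 0.08;0.03 -0.2 0.03 0 0 0.12;0.04 -0.27 0.07 0 0 0.16;0.05 -0.33 0.11 0 0 0.2;0.06 -0.395 0.15 0 0 0.24;0.06 -0.395 0.15 0 0 0.251;0.06 -0.395 0.15 0 0 0.251;0.06 -0.395 0.15 0 0 0.251;0.06 -0.395 0.15 0 0 0.251"
  jaw: -0.29

```text
clock: 66.35
position: [406.6, 218.0, 240.8]
orientation: [1.607, 2.699, 0.0]
force: [0.7, -0.7, 0.0]
width: 30.4
grip_force: 0.0
```

```bash
python3 - <<'E'
from h import *
st()
p,d,c=shot('wrist','wrist14');P=cloud(d,c)
L=P[...,:2]-RK;lx=L@EX;ly=L@EY
q=(lx>-150)&(lx<-110)&(abs(ly)<45)&(P[...,2]>138)&(P[...,2]<150);print(q.sum(),'bar lx',np.percentile(lx[q],[3,50,97]),'z',np.percentile(P[...,2][q],[50,98]))
t=pose()[0];print('tcp lx',(t[:2]-RK)@EX)
c=goto(406.3,217.5,141,28.5)
E
```

```text
t 66.35 p [406.6 218.  240.8] R [[-0.477, 0.879, 0.0], [0.879, 0.477, 0.0], [0.0, 0.0, -1.0]] w 30.38733005436778 F [ 0.7 -0.7  0. ]
1728 bar lx [-132.59420375 -127.32756202 -119.4520426 ] z [146.18338161 148.0110611 ]
tcp lx -126.43146986644167
-> [406.3 217.5 141. ] phi 28.5 row: -0.0015 -0.0025 0.4988 0.0000 -0.0000 -0.0003  rows 2
```

Emit:
drive_tool:
  motion: "0 0 0.1 0 0 0;0 0 0.2 0 0 0;0 0 0.3 0 0 0;0 0 0.38 0 0 0;0 0 0.44 0 0 0;0 0 0.497 0 0 0;0 0 0.497 0 0 0;0 0 0.497 0 0 0;0 0 0.497 0 0 0;0 0 0.497 0 0 0"

```text
clock: 67.4
position: [406.9, 218.0, 142.0]
orientation: [1.608, 2.698, 0.002]
force: [0.3, -1.3, -0.1]
width: 30.0
grip_force: 0.0
```

Emit:
drive_tool:
  motion: "0 0 0 0 0 0;0 0 0 0 0 0;0 0 0 0 0 0;0 0 0 0 0 0;0 0 0 0 0 0;0 0 0 0 0 0;0 0 0 0 0 0;0 0 0 0 0 0;0 0 0 0 0 0;0 0 0 0 0 0"
  jaw: -1

```text
clock: 68.4
position: [406.6, 217.8, 141.9]
orientation: [1.609, 2.698, 0.001]
force: [-1.1, -1.4, 5.8]
width: 8.9
grip_force: 68.3
```

Emit:
drive_tool:
  motion: "0 0.01 0 0 0 0;0 0.03 0 0 0 0;0 0.06 0 0 0 0;0 0.1 0 0 0 0;0 0.15 0 0 0 0;0 0.2 0 0 0 0;0 0.25 0 0 0 0;0 0.3 0 0 0 0;0 0.34 0 0 0 0;0 0.37 0 0 0 0"

```text
clock: 69.4
position: [472.1, 253.3, 141.9]
orientation: [1.609, 2.698, 0.001]
force: [-2.1, -1.0, 6.0]
width: 8.7
grip_force: 68.9
```

Emit:
drive_tool:
  motion: "0 0.03 0 0 0 0;0 0.07 0 0 0 0;0 0.12 0 0 0 0;0 0.17 0 0 0 0;0 0.22 0 0 0 0;0 0.27 0 0 0 0;0 0.32 0 0 0 0;0 0.36 0 0 0 0;0 0.39 0 0 0 0;0 0.41 0 0 0 0"

```text
clock: 70.4
position: [544.2, 292.2, 141.9]
orientation: [1.609, 2.698, 0.001]
force: [-2.5, -1.5, 6.0]
width: 8.7
grip_force: 68.9
```

Emit:
drive_tool:
  motion: "0 0.006 0 0 0 0;0 0.014 0 0 0 0;0 0.022 0 0 0 0;0 0.03 0 0 0 0;0 0.036 0 0 0 0;0 0.04 0 0 0 0;0 0.044 0 0 0 0;0 0.048 0 0 0 0;0 0.048 0 0 0 0;0 0.048 0 0 0 0"

```text
clock: 71.4
position: [551.5, 296.1, 141.9]
orientation: [-1.609, -2.698, 0.001]
force: [-4.7, -1.2, 7.7]
width: 8.6
grip_force: 69.1
```

Emit:
drive_tool:
  motion: "0 0 0 0 0 0;0 0 0 0 0 0;0 0 0 0 0 0;0 0 0 0 0 0;0 0 -0.1 0 0 0;0 0 -0.3 0 0 0;0 0 -0.5 0 0 0;0 0 -0.7 0 0 0;0 0 -0.85 0 0 0;0 0 -0.9 0 0 0"
  jaw: -0.29

```text
clock: 72.4
position: [553.0, 297.0, 325.0]
orientation: [1.607, 2.696, 0.008]
force: [-0.4, 0.4, -0.3]
width: 30.2
grip_force: 0.0
```

```bash
python3 - <<'E'
from h import *
st()
c=goto(490,105,320,5)
c=goto(460,-80,320,-18,c)
c=goto(425,-230,260,-43.8,c)
c=goto(397.9,-290.9,180,-43.8,c)
E
```

```text
t 72.4 p [553. 297. 325.] R [[-0.475, 0.88, 0.005], [0.88, 0.475, 0.003], [-0.0, 0.006, -1.0]] w 30.232163733055298 F [-0.4  0.4 -0.3]
-> [490. 105. 320.] phi 5.0 row: -0.6946 -0.7334 0.0208 0.0018 -0.0004 0.1299  rows 5
-> [460. -80. 320.] phi -18.0 row: -0.9084 -0.2300 0.0000 0.0000 0.0000 0.1278  rows 4
-> [ 425. -230.  260.] phi -43.8 row: -0.7674 0.0653 0.3000 0.0000 0.0000 0.1433  rows 4
-> [ 397.9 -290.9  180. ] phi -43.8 row: -0.3136 0.1130 0.4000 0.0000 0.0000 0.0000  rows 3
```

Emit:
drive_tool:
  motion: "-0.13 -0.14 0 0 0 0.03;-0.27 -0.29 0.01 0 0 0.06;-0.41 -0.44 0.02 0 0 0.09;-0.55 -0.59 0.02 0 0 0.12;-0.695 -0.733 0.02 0 0 0.13;-0.695 -0.733 0.02 0 0 0.13;-0.695 -0.733 0.02 0 0 0.13;-0.695 -0.733 0.02 0 0 0.13;-0.695 -0.733 0.02 0 0 0.13;-0.695 -0.733 0.02 0 0 0.13"

```text
clock: 73.4
position: [489.5, 105.4, 316.8]
orientation: [-2.12, -2.317, 0.001]
force: [0.9, -0.3, -0.4]
width: 30.4
grip_force: 0.0
```

Emit:
drive_tool:
  motion: "-0.2 -0.05 0 0 0 0.03;-0.4 -0.1 0 0 0 0.06;-0.6 -0.15 0 0 0 0.09;-0.8 -0.2 0 0 0 0.12;-0.908 -0.23 0 0 0 0.128;-0.908 -0.23 0 0 0 0.128;-0.908 -0.23 0 0 0 0.128;-0.908 -0.23 0 0 0 0.128;-0.908 -0.23 0 0 0 0.128;-0.908 -0.23 0 0 0 0.128"
  jaw: 0

```text
clock: 74.4
position: [459.4, -79.5, 317.2]
orientation: [-2.541, -1.848, 0.0]
force: [-0.5, -0.4, 0.9]
width: 42.7
grip_force: 0.0
```

Emit:
drive_tool:
  motion: "-0.17 0.01 0.05 0 0 0.03;-0.35 0.03 0.1 0 0 0.06;-0.53 0.04 0.17 0 0 0.09;-0.7 0.06 0.25 0 0 0.12;-0.767 0.065 0.3 0 0 0.143;-0.767 0.065 0.3 0 0 0.143;-0.767 0.065 0.3 0 0 0.143;-0.767 0.065 0.3 0 0 0.143;-0.767 0.065 0.3 0 0 0.143;-0.767 0.065 0.3 0 0 0.143"

```text
clock: 75.4
position: [424.5, -229.7, 257.9]
orientation: [2.888, 1.235, 0.001]
force: [0.4, -0.6, 1.1]
width: 42.5
grip_force: 0.0
```

Emit:
drive_tool:
  motion: "-0.08 0.03 0.1 0 0 0;-0.16 0.06 0.2 0 0 0;-0.24 0.09 0.3 0 0 0;-0.314 0.113 0.4 0 0 0;-0.314 0.113 0.4 0 0 0;-0.314 0.113 0.4 0 0 0;-0.314 0.113 0.4 0 0 0;-0.314 0.113 0.4 0 0 0;-0.314 0.113 0.4 0 0 0;-0.314 0.113 0.4 0 0 0"

```text
clock: 76.4
position: [397.3, -291.1, 177.8]
orientation: [2.889, 1.233, 0.001]
force: [0.6, 0.5, -0.7]
width: 42.7
grip_force: 0.0
```

```bash
python3 - <<'E'
from h import *
st()
p,d,c=shot('wrist','wrist15');P=cloud(d,c)
z=P[...,2];m=(abs(P[...,0]-398)<40)&(abs(P[...,1]+291)<40)&(z>100)&(z<135)
print('ball',m.sum(),np.median(P[m],0))
p,d,c=shot('top','top15');P=cloud(d,c)
z=P[...,2];m=(abs(P[...,0]-398)<40)&(abs(P[...,1]+291)<40)&(z>100)&(z<135)
print('ball top',m.sum(),np.median(P[m],0))
for r in vision.cut_out('top','cabinet')[:1]:
    Q=P[r['mask']];L=Q[:,:2]-RK;print('cab front lx',np.nanpercentile(L@EX,[1,5]))
b=goto(397.9,-290.9,97,-43.8)
E
```

```text
t 76.4 p [ 397.3 -291.1  177.8] R [[0.692, 0.722, 0.001], [0.722, -0.692, -0.0], [0.0, 0.001, -1.0]] w 42.70316662205104 F [ 0.6  0.5 -0.7]
ball 483 [ 398.55083309 -289.46104703  124.36062082]
ball top 23 [ 398.51949625 -291.97792794  125.71337838]
cab front lx [35.3798391  71.76603038]
-> [ 397.9 -290.9   97. ] phi -43.8 row: 0.0040 0.0021 0.4021 0.0001 -0.0000 0.0001  rows 2
```

View pics/wrist15.png

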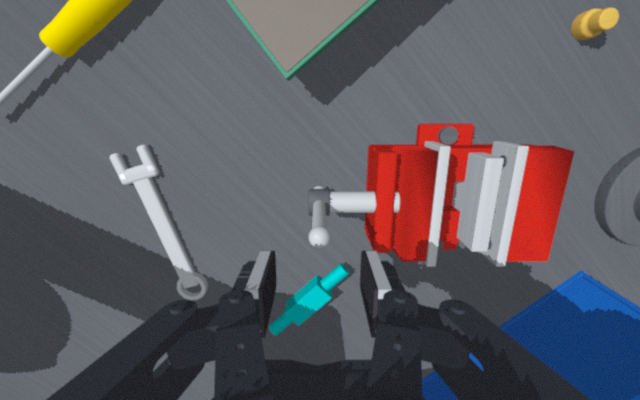

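The vise is empty and the handle ball, at (319,237), is between the fingers. I grip it and push the jaw shut.

Emit:
drive_tool:
  motion: "0.003 0.003 0.08 0 0 0;0.003 0.003 0.16 0 0 0;0.003 0.003 0.24 0 0 0;0.003 0.003 0.32 0 0 0;0.003 0.003 0.37 0 0 0;0.003 0.003 0.402 0 0 0;0.003 0.003 0.402 0 0 0;0.003 0.003 0.402 0 0 0;0.003 0.003 0.402 0 0 0;0.003 0.003 0.402 0 0 0"

```text
clock: 77.55
position: [398.1, -291.5, 97.6]
orientation: [2.889, 1.232, 0.001]
force: [0.1, 0.1, 0.4]
width: 42.7
grip_force: 0.0
```

Emit:
drive_tool:
  motion: "0 0 0 0 0 0;0 0 0 0 0 0;0 0 0 0 0 0;0 0 0 0 0 0;0 0 0 0 0 0;0 0 0 0 0 0;0 0 0 0 0 0;0 0 0 0 0 0;0 0 0 0 0 0;0 0 0 0 0 0"
  jaw: -1

```text
clock: 78.55
position: [397.9, -291.4, 97.2]
orientation: [2.889, 1.233, 0.0]
force: [0.2, -0.8, 5.7]
width: 8.2
grip_force: 68.0
```

Emit:
drive_tool:
  motion: "0 0.01 0 0 0 0;0 0.03 0 0 0 0;0 0.05 0 0 0 0;0 0.07 0 0 0 0;0 0.09 0 0 0 0;0 0.11 0 0 0 0;0 0.13 0 0 0 0;0 0.15 0 0 0 0;0 0.16 0 0 0 0;0 0.165 0 0 0 0"

```text
clock: 79.55
position: [420.8, -313.2, 97.2]
orientation: [-2.887, -1.232, 0.001]
force: [-3.5, 4.2, 10.8]
width: 8.2
grip_force: 68.7
```

Emit:
drive_tool:
  motion: "0 0.003 0 0 0 0;0 0.006 0 0 0 0;0 0.008 0 0 0 0;0 0.01 0 0 0 0;0 0.01 0 0 0 0;0 0.01 0 0 0 0;0 0.01 0 0 0 0;0 0.01 0 0 0 0;0 0.01 0 0 0 0;0 0.01 0 0 0 0"

```text
clock: 80.55
position: [421.9, -314.2, 97.2]
orientation: [-2.887, -1.232, 0.001]
force: [-5.1, 4.8, 11.2]
width: 8.4
grip_force: 69.0
```

Emit:
drive_tool:
  motion: "0 0 0 0 0 0;0 0 0 0 0 0;0 0 0 0 0 0;0 0 0 0 0 0;0 0 -0.1 0 0 0;0 0 -0.3 0 0 0;0 0 -0.5 0 0 0;0 0 -0.7 0 0 0;0 0 -0.85 0 0 0;0 0 -0.9 0 0 0"
  jaw: 0

```text
clock: 81.55
position: [423.9, -316.1, 280.3]
orientation: [2.886, 1.231, 0.004]
force: [-0.3, -0.3, 0.2]
width: 42.6
grip_force: 0.0
```

```bash
python3 - <<'E'
from h import *
st()
p,d,c=shot('top','top16');P=cloud(d,c)
L=P[...,:2]-[688,369.7];lx=L@EX;ly=L@EY
m=(lx<-138)&(lx>-175)&(abs(ly)<45)&(P[...,2]>135)&(P[...,2]<155);print('bar',m.sum(),np.percentile(lx[m],[5,50,95]))
cv2.imwrite('pics/top16.png',p[:,:,::-1])
E
```

```text
t 81.55 p [ 423.9 -316.1  280.3] R [[0.692, 0.722, 0.004], [0.722, -0.692, -0.003], [0.001, 0.005, -1.0]] w 42.618701850579534 F [-0.3 -0.3  0.2]
bar 156 [-160.89681843 -156.70427106 -151.46183591]
```

View pics/top16.png

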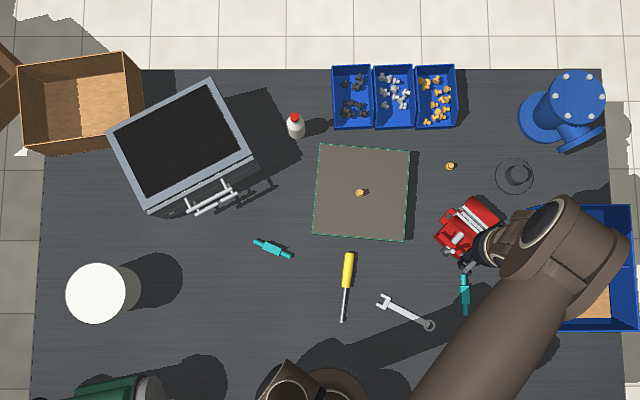

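The top view shows the drawer shut with its handle back at (208,197) and the plate empty. The bottle is upright at (295,126) and the vise is shut. I hand in.

```bash
python3 -c "
from h import *
print(order.hand_in())"
```

```text
the job is handed in; nothing more can be done
None
```

The job is handed in at about 82 s on the robot's clock: all five spindles are in the rack (four placed, one already there), the drawer and the empty vise are shut, and the oil bottle is upright. No verdict came back.

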